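# Clamp a first-stage body in the angle vise with its loose crank

### The arm

A 7-joint arm with a two-finger parallel gripper is mounted at the origin on the work surface. World frame = base frame: x ahead of the robot, y to its left, z up, the work surface at z = 0. Lengths are in m, angles in rad, forces in N, time in s.
With the tool pointing down it reaches from about 0.4 to 0.85 m from the base axis. Payload 10.4 kg.
Tool frame: the origin (TCP) lies at the very end of the fingers, on their centre line; the grasp point (between the pads) lies 19 mm behind it (grip_depth is the distance from the TCP to the grasp point, in m); z points along the fingers, y is the direction in which the jaws open and shut (so a half turn about z gives the same grasp; the last joint's range is limited). The gripper opens to 87 mm and grips with 3 to 60 N. Pads are 19 mm wide; open, the fingers measure 117 mm over their backs; the gripper's body (75 mm by 190 mm) begins 51 mm behind the grasp point.
Start: joints at [1.122, 0.332, -0.065, 1.46, 0.022, 1.35, -0.088], TCP at [0.258, -0.569, 0.223] pointing down, gripper open.
Joint ranges: [-2.6, 2.6], [-0.5, 2.12], [-1.47, 1.34], [0.16, 2.42], [-1.27, 4.41], [0.06, 2.06], [-2.6, 2.6]. Speed limits (rad/s): [2.22, 2.22, 2.79, 2.79, 3.14, 3.14, 3.14].

### API

Orientations are given as a 3x3 rotation matrix whose columns are the frame's x, y, z axes.
In Python, from bench import get_obs, capture, camera_params, close_job, grip_depth gives the robot as it stands. The module is installed in compiled form; this text tells all that it offers.
- The arm moves only by the tool send_rows, never from a script. Its argument "plan" is a list of rows, each a list of 3 entries, a list of its own where there are three numbers: the finger opening in m, from 0 to 0.087, then the shift along the tool's x, y, z in m, then the turn about the tool's z in rad. In form: [[jaw, [tx, ty, tz], roll], ...]. A call has 1 to 12 rows; each row is the pose to reach, as a shift and turn from the pose commanded when the call began, along the tool's axes at that moment; what a row does not reach only later rows make up. A row lasts 1/12 s, in which the tool goes at most 41.7 mm and 7.16 degrees, less where a joint would pass 70% of its speed; a pose out of reach is approached as far as the arm can. A call with a gripper value outside its range is refused whole. The fingers move at their own pace and stop on an object; the grip force is fixed at half the most. Time passes only in rows, so rows that repeat a pose let the fingers close. It gives the time, the measured TCP pose, the force and the opening at its end, in the units of the state.
- get_obs(): the state, without advancing time (a new reading comes with each control period).
- capture(name): name is "side" or "top"; returns (picture, depth): 400x640x3 uint8, red, green, blue; 400x640 float32, m along the optical axis (not along the pixel's ray), 0 where there is no reading.
- camera_params(name): a dict with "intrinsics" (3x3 intrinsics, pixels), "eye" and "attitude" of the camera in the world. Camera axes: x right, y down, z forward; pixel columns grow to the right and rows downward; lengths in m; the calibration is good to about 2 mm. A picture is of the moment at which its call begins. camera_params takes no time and is no camera call.
- close_job(): hands the job in, once; it reports no verdict.
The state is a dict: "t": time; "qpos": joint angles; "joint_vel": joint speeds; "joint_torque": joint torques, N m; "position": TCP position; "ee_rot": TCP orientation; "force": force on the tool from outside, world axes, zero at the start; "moment": the same for the moment, N m; "opening": finger opening in m.
Only numpy, scipy, OpenCV 4.12 (cv2) and the standard library are available. Lean on these libraries where they do the work, as an engineer would, in place of code of your own. Each camera call takes 0.05 s, during which the arm holds its last target.

### The job

Fit the loose crank onto the square end of the angle vise's screw, pushed fully home against the collar, and wind it clockwise until the upper jaw grips the chrome first-stage body tight. Leave the crank on the screw, let go of it, and leave the other things on the bench where they are.

Things in the scene. Friction and masses are not known exactly. Their poses are not given: they have to be found in the camera images.
- vise: Grey angle vise, fixed. Base plate 200 x 130 x 12 mm; origin at the centre of its underside, z up. The bed (80 mm wide, 40 mm thick) is locked swung up, so that the screw axis leans 35 degrees from vertical and runs up along (-0.574, 0, 0.819) in the vise frame. From the bearing cap at the bed's top end the screw's square end points up; its tip, 0.19 m above the bench, is the vise's highest point.
- screw_seat (a point): On the screw axis, on top of the round collar (26 mm across, 4 mm thick) at the root of the square end; the fitted crank's underside rests here. At (-0.053, 0, 0.170) in the vise frame. Turns with the screw: z outwards along the axis (up, leaning), x and y square to the flats. The square is 14 mm across flats and stands 28 mm above this point, its last 4 mm tapering to a 9 mm round nose.
- vise_screw (a joint): Angle of the vise screw in rad; grows when wound clockwise looking down on its square end, which closes the jaw, 5 mm a turn. Starts between 0 and 6.3. The jaw's pad meets the first-stage body at 16.34, the load on the handle then rises, and at 16.84 the screw is hard up, the body gripped tight: 1.7 to 2.7 turns to wind. It turns at 0.28 N m (4 N at the handle) and stays where it is left.
- vise_jaw: The upper, moving jaw, 80 mm wide, 35 mm tall off the bed and 40 mm thick, with a white nylon pad on its lower face. Origin on the bed at the middle of the pad's lower face; z up along the screw, x off the bed. It slides down along the bed, without turning, as the screw is wound.
- first_stage: Chromed first-stage body (0.55 kg), a square block 38 x 42 x 36 mm with a round turret 37 mm across on top, 62 mm tall in all, lying loose between the jaws: it rests on the bed and against the lower, fixed jaw. Origin at the centre of its foot, on the bed; z along its length, off the bed; x towards the fixed jaw, 38 mm across the gripped faces.
- crank: Loose steel crank (0.37 kg) lying flat on the bench, handle up. Origin: centre of the hub's underside; x from hub to handle, z along both. Hub: block 30 x 30 x 30 mm with a square through hole 15.6 mm wide along z, all sides along x and y; it fits the square in four positions, 90 degrees apart. Arm: bar 20 mm wide, 14 mm thick, flush with the underside. Handle axis at x = 68 mm.
- crank_handle (a point): On the handle's axis, 46 mm above the crank's underside. The black handle is a plain upright cylinder 22 mm in diameter, from 15 to 77 mm above the crank's underside, and spins freely on its own pin, so a gripper holding it can carry it round the circle (radius 68 mm) without turning.
- second_case: Turquoise second-stage case, 64 mm across and 30 mm tall, with an inlet tube along +y to 80 mm; a bystander lying on the bench. Origin at the centre of its underside.
- chrome_cover: Chrome cover, a shallow dome 60 mm across and 12 mm tall; bystander on the bench. Origin at the centre of its underside.
- lever_pivot: Bronze lever pivot, 48 mm long along x and 22 mm wide, 12 mm tall; bystander on the bench. Origin under its pin.
- diaphragm: Grey silicone diaphragm, a disc 56 mm across and 6 mm tall; bystander in the parts well. Origin at the centre of its underside.
- grease_jar: Clear jar with a white lid, 52 mm across and 45 mm tall; bystander on the bench. Origin at the centre of its underside.
- pin_spanner: Flat steel pin spanner, 160 mm long along x, up to 36 mm wide; bystander on the bench. Origin under the middle of its handle.
- spare_knob: Black plastic knob, 40 mm across and 26 mm tall; bystander on the bench. Origin at the centre of its underside.
Not all that is in view belongs to the job. Leave any orange look-alike of the crank alone.

How it is judged:
On the way, in this order (a step that is already met when the one before it is completed fails the run):
1. the crank sits on the square of the screw, home against the collar (distance between crank and screw_seat below 0.004 m and angle between the z axis of crank and the z axis of screw_seat, either way round below 0.12 rad), for 0.2 s.
2. with the crank still on the square, the screw is wound until the jaw grips the first-stage body (contact force between vise_jaw and first_stage above 40 N and distance between crank and screw_seat below 0.006 m), for 0.2 s.
At the end, for the whole second after the job is handed in: the crank is on the screw's square, in line with it and with its underside within 6 mm of the collar, and at rest; the upper jaw presses on the first-stage body with more than 40 N (hard up it is over 100 N), and the body has stayed within 6 mm of where it lay (all of step 2 and angle between the z axis of crank and the z axis of screw_seat, either way round below 0.12 rad and linear speed of crank below 0.02 m/s and distance of first_stage from where it was at the start of the episode below 0.006 m); the robot touches nothing.
It fails at once if the first-stage body is knocked out of the vise (distance of first_stage from where it was at the start of the episode above 0.02 m).
It fails at once if another thing on the bench is shifted by more than 3 cm (distance of any of second_case, chrome_cover, lever_pivot, diaphragm, grease_jar, pin_spanner, spare_knob from where it was at the start of the episode above 0.03 m).
It also fails if it takes over 72 s, if anything falls off the work surface, if the arm or the gripper's body presses on something with over 40 N, if the wrist force passes 120 N, or if a joint passes its speed limit or range.

## Working session

There is one attempt and no reset: what is moved stays moved. The work goes in short steps, Python scripts to look and compute and a tool call to move; the robot and the scene stay as the last step left them, time stands still between calls to the robot, and variables do not carry over. Pictures are saved under pics/ and viewed, and the job is handed in when it is done.

Besides the shell and the picture viewer there is one more tool, called after "Request:" as a command line: name --argument value ..., lists and objects as JSON in quotes. send_rows: Moves the arm, as the interface text tells. Its arguments: {"type":"object","properties":{"plan":{"type":"array","items":{"type":"array"}}},"required":["plan"]}

```bash
mkdir -p pics; ls; python3 - <<'E'
from bench import *
import cv2,numpy as np
print(get_obs(),grip_depth)
for n in("side","top"):
    p,d=capture(n); cv2.imwrite(f"pics/{n}0.png",p[:,:,::-1]); np.save(f"{n}0.npy",d); print(n,camera_params(n))
E
```

```text
pics
{'t': 0.0, 'qpos': array([ 1.12242251,  0.33284047, -0.06471107,  1.46094443,  0.02160508,
        1.34988818, -0.08852013]), 'joint_vel': array([ 2.31015284e-04, -6.83119048e-04, -2.08277254e-04, -6.11892098e-04,
        1.40699321e-03, -1.13676399e-03, -3.49383142e-06]), 'joint_torque': array([ 3.56742803e-04, -6.23254180e+01,  2.49537081e-02, -3.89900243e+01,
       -6.12495071e-02,  3.96339130e-02,  1.90269106e-04]), 'position': array([ 0.25798137, -0.56884964,  0.22177209]), 'ee_rot': array([[ 9.10714214e-01,  4.13036587e-01, -6.31483350e-04],
       [ 4.13037064e-01, -9.10713383e-01,  1.23225645e-03],
       [-6.61333377e-05, -1.38305950e-03, -9.99999041e-01]]), 'force': array([ 0.849961  , -0.3111028 ,  0.53435452]), 'moment': array([-0.0463839 ,  0.01620575,  0.04032573]), 'opening': 0.08729933680505321} 0.0187
side {'intrinsics': array([[441.5097877 ,   0.        , 320.98432877],
       [  0.        , 441.5097877 , 196.08283513],
       [  0.        ,   0.        ,   1.        ]]), 'eye': array([ 0.37036079, -0.96671183,  0.86665184]), 'attitude': array([[ 0.98635289, -0.09184481,  0.13664741],
       [-0.16437231, -0.59706069,  0.78517532],
       [ 0.00947252, -0.79692099, -0.60400927]])}
top {'intrinsics': array([[380.47999938,   0.        , 319.18859539],
       [  0.        , 380.47999938, 193.92242854],
       [  0.        ,   0.        ,   1.        ]]), 'eye': array([0.49674956, 0.01739543, 1.12292027]), 'attitude': array([[-0.02757933, -0.99731849,  0.06778802],
       [-0.99958555,  0.02695505, -0.01010699],
       [ 0.00825266, -0.06803867, -0.99764855]])}
```

View pics/side0.png

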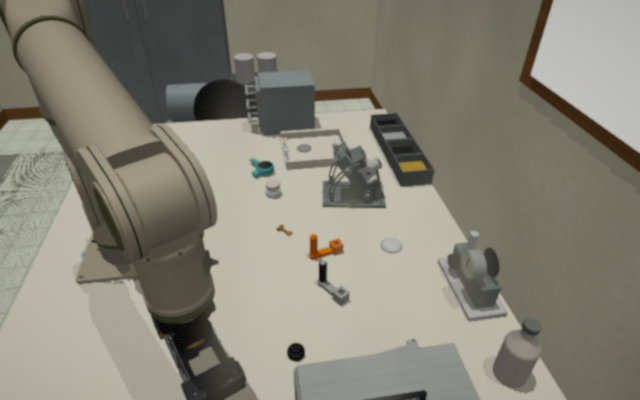

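View pics/top0.png

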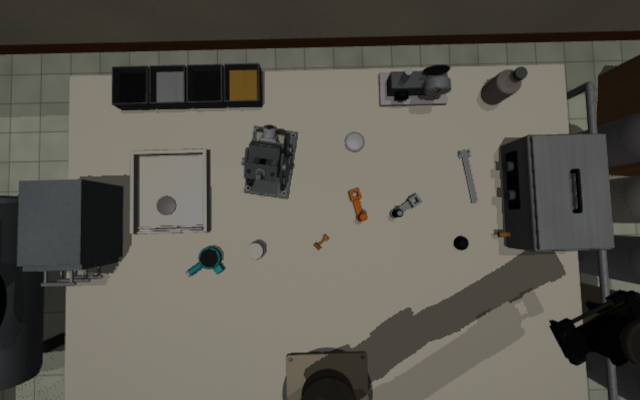

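Things that could be taken for the crank, by their pixel in the top view: the steel crank with the black handle (406,206), the orange look-alike (358,204), and the pin spanner (467,176). I choose the steel one at (406,206). Next I'll check it and the vise in crops.

```bash
python3 - <<'E'
import cv2,numpy as np
t=cv2.imread("pics/top0.png"); s=cv2.imread("pics/side0.png")
f=lambda im,x,y,w,h,k:cv2.resize(im[y:y+h,x:x+w],None,fx=k,fy=k,interpolation=cv2.INTER_CUBIC)
a=f(t,380,185,50,40,7); b=f(t,235,115,70,90,5); c=f(s,310,250,50,60,7); e=f(s,315,135,80,80,5)
H=450
pad=lambda i:cv2.copyMakeBorder(i,0,H-i.shape[0],0,400-i.shape[1],cv2.BORDER_CONSTANT) if i.shape[1]<=400 else i
cv2.imwrite("pics/c1.png",np.hstack([pad(a),pad(b)])); cv2.imwrite("pics/c2.png",np.hstack([pad(c),pad(e)]))
E
```

```text
(no output)
```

View pics/c1.png

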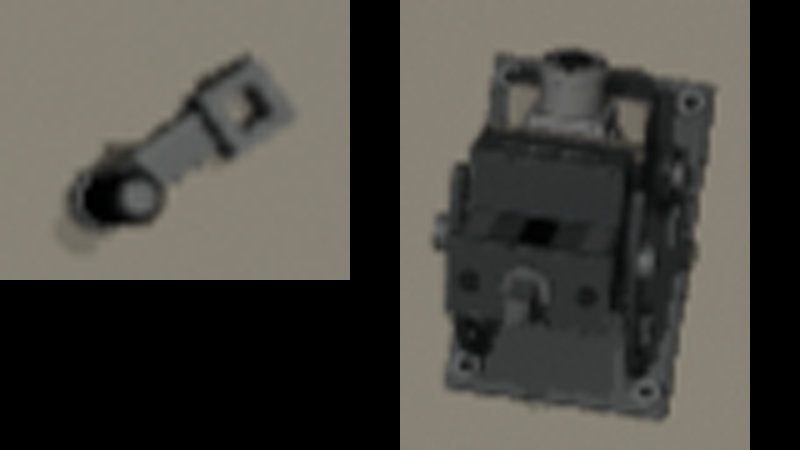

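View pics/c2.png

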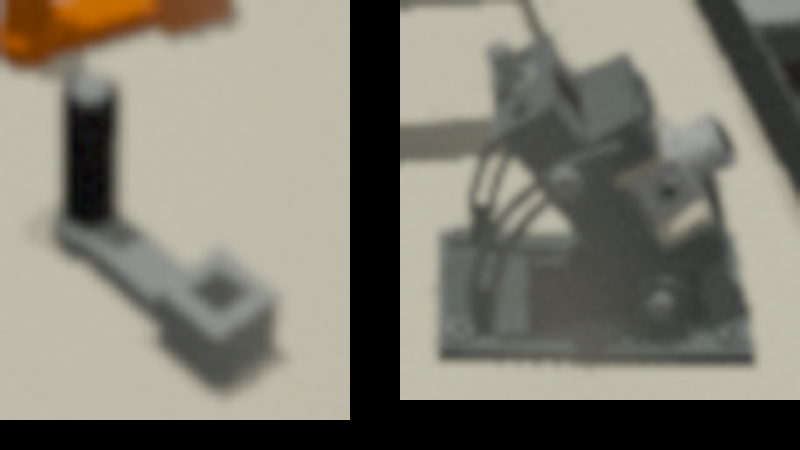

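```bash
cat > h.py <<'E'
import numpy as np
from bench import *
def ray(n,u,v):
    c=camera_params(n);K=c["intrinsics"];d=c["attitude"]@np.linalg.inv(K)@np.array([u,v,1.]);return c["eye"],d
def onz(n,u,v,z):
    e,d=ray(n,u,v);return e+d*(z-e[2])/d[2]
def tri(u1,u2):
    A=[];b=[]
    for n,uv in(("top",u1),("side",u2)):
        e,d=ray(n,*uv);d=d/np.linalg.norm(d);P=np.eye(3)-np.outer(d,d);A.append(P);b.append(P@e)
    x=np.linalg.lstsq(np.vstack(A),np.hstack(b),rcond=None)[0]
    return x,[np.linalg.norm(A[i]@x-b[i]) for i in(0,1)]
def at(n,u,v,D):
    e,d=ray(n,u,v);return e+d*D
E
python3 - <<'E'
from h import *
import cv2
np.set_printoptions(precision=4,suppress=True)
cs=[(254,125.6),(298,132),(288,198),(244,192)]
P=[onz("top",*c,0.012) for c in cs]; P=np.array(P);print(P,P.mean(0))
print([np.linalg.norm(P[i]-P[i-1]) for i in range(4)])
print("tip",tri((257.5,178.6),(334.4,144.4)))
# crank: handle top centre crop(140,198)/7 ; hub top
for n,h in(("handle",.077),):
    print(n,onz("top",380+140/7,185+198/7,h))
hub=[(248,55),(295,108),(230,155),(190,90)]
H=np.array([onz("top",380+a/7,185+b/7,.03) for a,b in hub]);print(H,H.mean(0))
print([np.linalg.norm(H[i]-H[i-1]) for i in range(4)])
print("hole",onz("top",380+248/7,185+103/7,.03))
# side
print("side handle top",onz("side",310+92/7,250+85/7,.077), "hub top",onz("side",310+218/7,250+293/7,.03))
d=np.load("top0.npy");print(d[205:222:2,388:412:2].round(3))
E
```

```text
[[0.78   0.1934 0.012 ]
 [0.7575 0.0637 0.012 ]
 [0.5628 0.0976 0.012 ]
 [0.5838 0.2257 0.012 ]] [0.671  0.1451 0.012 ]
[np.float64(0.19882620970998507), np.float64(0.1315703188689668), np.float64(0.19762305756424162), np.float64(0.12980830037562002)]
tip (array([0.6035, 0.1583, 0.1911]), [np.float64(0.0015901551276086305), np.float64(0.0015901551276096344)])
handle [ 0.5084 -0.2139  0.077 ]
[[ 0.5666 -0.2714  0.03  ]
 [ 0.5442 -0.2898  0.03  ]
 [ 0.5256 -0.2621  0.03  ]
 [ 0.5528 -0.2468  0.03  ]] [ 0.5473 -0.2675  0.03  ]
[np.float64(0.028180686980139633), np.float64(0.028979454497170244), np.float64(0.0333410721768264), np.float64(0.03121019421351303)]
hole [ 0.5468 -0.2705  0.03  ]
side handle top [ 0.5098 -0.2078  0.077 ] hub top [ 0.5447 -0.2683  0.03  ]
[[1.122 1.126 1.122 1.123 1.122 1.126 1.112 1.112 1.108 1.11  1.111 1.106]
 [1.124 1.123 1.123 1.123 1.123 1.106 1.108 1.108 1.109 1.109 1.106 1.124]
 [1.125 1.122 1.12  1.109 1.069 1.048 1.045 1.108 1.11  1.11  1.123 1.12 ]
 [1.121 1.123 1.101 1.071 1.049 1.047 1.042 1.047 1.124 1.125 1.124 1.124]
 [1.119 1.113 1.094 1.067 1.046 1.045 1.044 1.043 1.122 1.124 1.124 1.128]
 [1.12  1.124 1.106 1.081 1.054 1.046 1.044 1.047 1.124 1.124 1.123 1.122]
 [1.121 1.121 1.12  1.111 1.122 1.118 1.123 1.122 1.123 1.126 1.122 1.123]
 [1.118 1.119 1.12  1.123 1.123 1.122 1.121 1.118 1.123 1.12  1.121 1.12 ]
 [1.123 1.119 1.124 1.116 1.123 1.122 1.118 1.12  1.121 1.123 1.122 1.122]]
```

The (406,206) crop shows the steel crank: black handle, hub with a square hole, lying flat. The vise screw points towards the robot, with its tip at about top (257,178) and side (334,144). Next I'll enlarge the square to estimate its angle.

```bash
python3 - <<'E'
import cv2,numpy as np
t=cv2.imread("pics/top0.png"); s=cv2.imread("pics/side0.png")
def f(im,x,y,w,h,k):
    c=cv2.resize(im[y:y+h,x:x+w],None,fx=k,fy=k,interpolation=cv2.INTER_CUBIC)
    return cv2.normalize(c,None,0,255,cv2.NORM_MINMAX)
cv2.imwrite("pics/c3.png",np.hstack([f(t,244,163,26,26,15),f(s,324,135,26,26,15)]))
E
```

```text
(no output)
```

View pics/c3.png

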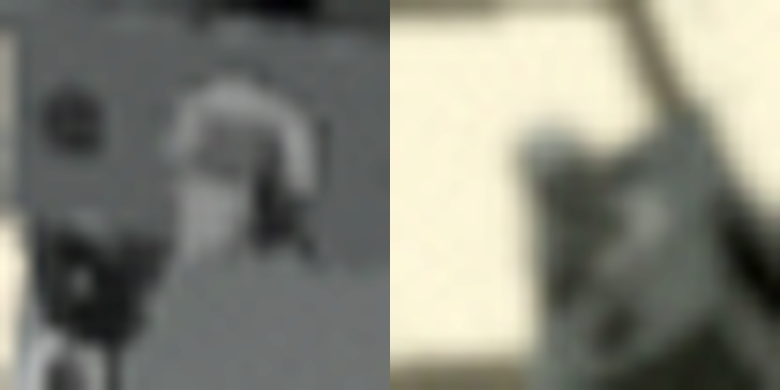

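Request:
send_rows --plan '[[0.087, [0.375, -0.2207, 0], -1.756], [0.087, [0.375, -0.2207, 0], -1.756], [0.087, [0.375, -0.2207, 0], -1.756], [0.087, [0.375, -0.2207, 0], -1.756], [0.087, [0.375, -0.2207, 0], -1.756], [0.087, [0.375, -0.2207, 0], -1.756], [0.087, [0.375, -0.2207, 0], -1.756], [0.087, [0.375, -0.2207, 0], -1.756], [0.087, [0.375, -0.2207, 0], -1.756], [0.087, [0.375, -0.2207, 0], -1.756], [0.087, [0.375, -0.2207, 0], -1.756], [0.087, [0.375, -0.2207, 0], -1.756]]'

```text
t: 1.1
position: [0.5111, -0.2074, 0.2224]
ee_rot: [[-0.361, 0.933, 0.001], [0.933, 0.361, 0.002], [0.002, 0.002, -1.0]]
force: [-0.5, -0.7, 0.5]
opening: 0.087
```

Request:
send_rows --plan '[[0.087, [-0.004, -0.004, 0], -0.24], [0.087, [-0.004, -0.004, 0], -0.24], [0.087, [-0.004, -0.004, 0], -0.24], [0.087, [-0.004, -0.004, 0.03], -0.24], [0.087, [-0.004, -0.004, 0.06], -0.24], [0.087, [-0.004, -0.004, 0.09], -0.24], [0.087, [-0.004, -0.004, 0.1], -0.24], [0.087, [-0.004, -0.004, 0.1], -0.24]]'

```text
t: 1.77
position: [0.5045, -0.2178, 0.1201]
ee_rot: [[-0.558, 0.83, -0.004], [0.83, 0.558, 0.002], [0.004, -0.002, -1.0]]
force: [0.1, 0.2, 0.7]
opening: 0.0868
```

```bash
python3 - <<'E'
from h import *
import cv2
o=get_obs();print(o["position"],o["ee_rot"][:,1],o["qpos"])
s,_=capture("side");s=s[:,:,::-1];cv2.imwrite("pics/s1.png",cv2.resize(s[150:330,230:430],None,fx=4,fy=4,interpolation=cv2.INTER_CUBIC)[:600])
E
```

```text
[ 0.50449514 -0.21782465  0.12008123] [ 0.82960879  0.55834004 -0.00237621] [ 0.76418179  0.29687001 -0.51016193  1.76200139  0.15763195  1.12843435
  0.79660356]
```

View pics/s1.png

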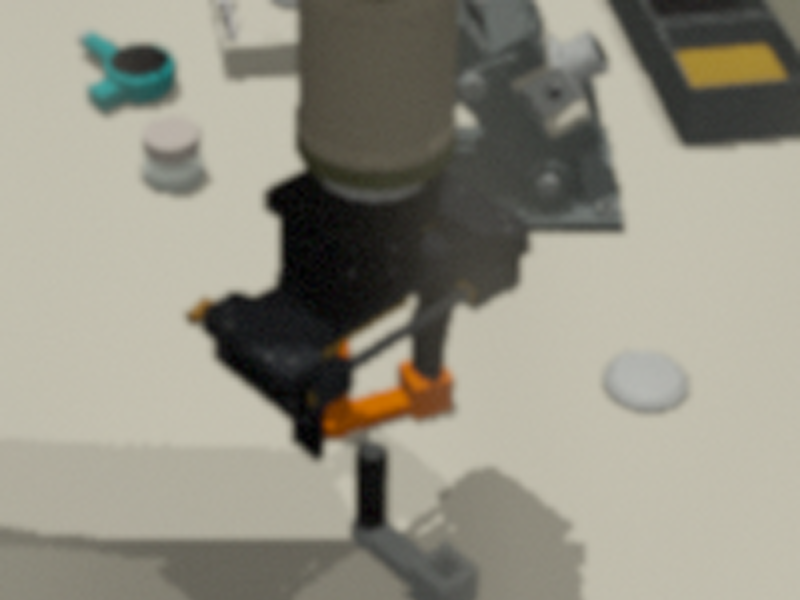

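Request:
send_rows --plan '[[0.087, [0.002, 0.006, 0], 0], [0.087, [0.002, 0.006, 0.025], 0], [0.087, [0.002, 0.006, 0.05], 0], [0.087, [0.002, 0.006, 0.074], 0], [0.087, [0.002, 0.006, 0.074], 0], [0.087, [0.002, 0.006, 0.074], 0]]'

```text
t: 2.32
position: [0.5107, -0.2132, 0.0497]
ee_rot: [[-0.56, 0.828, 0.0], [0.828, 0.56, 0.0], [-0.0, 0.0, -1.0]]
force: [0.2, 0.0, 0.3]
opening: 0.087
```

```bash
python3 - <<'E'
from h import *
import cv2
o=get_obs();print(o["position"],o["force"])
s,_=capture("side");s=s[:,:,::-1];cv2.imwrite("pics/s2.png",cv2.resize(s[220:340,270:400],None,fx=5,fy=5,interpolation=cv2.INTER_CUBIC)[:600])
E
```

```text
[ 0.51067229 -0.2131854   0.04966726] [0.15779492 0.0382251  0.32159924]
```

View pics/s2.png

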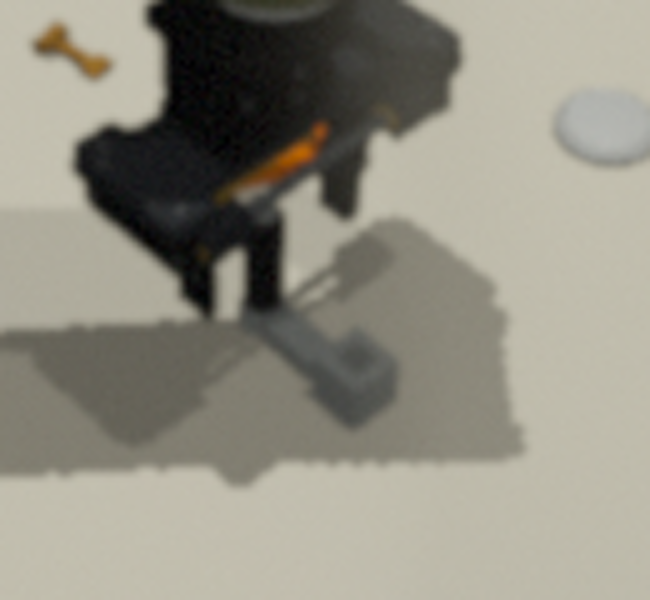

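Request:
send_rows --plan '[[0.087, [0, 0, 0.003], 0], [0.0, [0, 0, 0.003], 0], [0.0, [0, 0, 0.003], 0], [0.0, [0, 0, 0.003], 0], [0.0, [0, 0, 0.003], 0], [0.0, [0, 0, 0.003], 0], [0.0, [0, 0, 0.003], 0], [0.0, [0, 0, 0.003], 0], [0.0, [0, 0, 0.003], 0], [0.0, [0, 0, 0.003], 0], [0.0, [0, 0, 0.003], 0], [0.0, [0, 0, 0.003], 0]]'

```text
t: 3.37
position: [0.51, -0.2134, 0.0455]
ee_rot: [[-0.56, 0.828, 0.0], [0.828, 0.56, -0.0], [-0.0, 0.0, -1.0]]
force: [0.2, 0.1, -0.9]
opening: 0.0215
```

Request:
send_rows --plan '[[0.0, [0, 0, -0.01], 0], [0.0, [0, 0, -0.03], 0], [0.0, [0, 0, -0.06], 0], [0.0, [0, 0, -0.08], 0], [0.0, [0, 0, -0.08], 0], [0.0, [0, 0, -0.08], 0], [0.0, [0, 0, -0.08], 0], [0.0, [0, 0, -0.08], 0]]'

```text
t: 4.03
position: [0.5089, -0.2131, 0.1239]
ee_rot: [[-0.561, 0.828, -0.003], [0.828, 0.561, 0.001], [0.002, -0.001, -1.0]]
force: [-0.5, 0.7, -4.2]
opening: 0.0213
```

```bash
python3 - <<'E'
from h import *
import cv2
o=get_obs();print(o["position"],o["force"],o["opening"])
s,_=capture("side");s=s[:,:,::-1];cv2.imwrite("pics/s3.png",cv2.resize(s[180:320,270:400],None,fx=4,fy=4,interpolation=cv2.INTER_CUBIC)[:600])
E
```

```text
[ 0.50893217 -0.21310166  0.12391996] [-0.47476489  0.69645893 -4.15086565] 0.02127362706107795
```

View pics/s3.png

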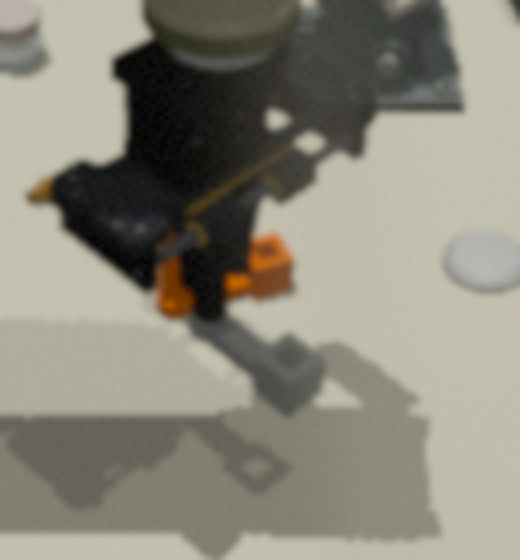

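```bash
cat >> h.py <<'E'
def onplane(n,u,v,P,N):
    e,d=ray(n,u,v);return e+d*(N@(P-e))/(N@d)
E
python3 - <<'E'
from h import *
o=get_obs();R=o["ee_rot"];P=o["position"]
for nm,u in(("hubtop",(290,350)),("hub bottom corner",(290,412)),("hub nearR",(322,362)),("arm end",(197,330))):
    X=onplane("side",270+u[0]/4,180+u[1]/4,P,R[:,1]);r=R.T@(X-P);print(nm,X,r)
E
```

```text
hubtop [ 0.5451229  -0.26647498  0.113049  ] [-6.44460846e-02  9.45915574e-17  1.07807299e-02]
hub bottom corner [ 0.54665152 -0.2688576   0.0621487 ] [-6.73957970e-02  7.59348097e-17  6.16742771e-02]
hub nearR [ 0.55913519 -0.28715523  0.12237624] [-8.94043981e-02  5.75334424e-17  1.39473256e-03]
arm end [ 0.50113183 -0.20158163  0.07082335] [1.38530717e-02 9.40409859e-17 5.31907465e-02]
```

Request:
send_rows --plan '[[0.0, [0, 0, -0.02], 0], [0.0, [0, 0, -0.05], 0], [0.0, [0, 0, -0.08], 0], [0.0, [0, 0, -0.11], 0], [0.0, [0, 0, -0.14], 0], [0.0, [0, 0, -0.152], 0], [0.0, [0.005, 0.004, -0.152], -0.04], [0.0, [0.015, 0.012, -0.152], -0.1], [0.0, [0.03, 0.024, -0.152], -0.18], [0.0, [0.045, 0.036, -0.152], -0.26], [0.0, [0.06, 0.048, -0.152], -0.34], [0.0, [0.075, 0.06, -0.152], -0.42]]'

```text
t: 5.08
position: [0.5172, -0.1168, 0.2758]
ee_rot: [[-0.852, 0.524, -0.002], [0.524, 0.852, 0.001], [0.002, -0.0, -1.0]]
force: [0.5, -0.2, -4.8]
opening: 0.0214
```

```bash
cat > snap.py <<'E'
import sys,cv2
from h import *
n,x,y,w,hh,k,out=sys.argv[1:8]
x,y,w,hh=map(int,(x,y,w,hh));k=float(k)
p,d=capture(n);np.save("d.npy",d)
cv2.imwrite(out,cv2.resize(p[y:y+hh,x:x+w,::-1],None,fx=k,fy=k,interpolation=cv2.INTER_CUBIC))
o=get_obs();np.set_printoptions(precision=4,suppress=True)
print(o["t"],o["position"],o["ee_rot"][:,0],o["force"],o["moment"],o["opening"])
E
python3 snap.py side 240 120 160 150 4 pics/s4.png
```

```text
5.1333 [ 0.5177 -0.1118  0.2761] [-0.8573  0.5149  0.0027] [-0.0653  3.8976 -3.653 ] [ 0.8024 -0.1101  0.    ] 0.021223766474012407
```

View pics/s4.png

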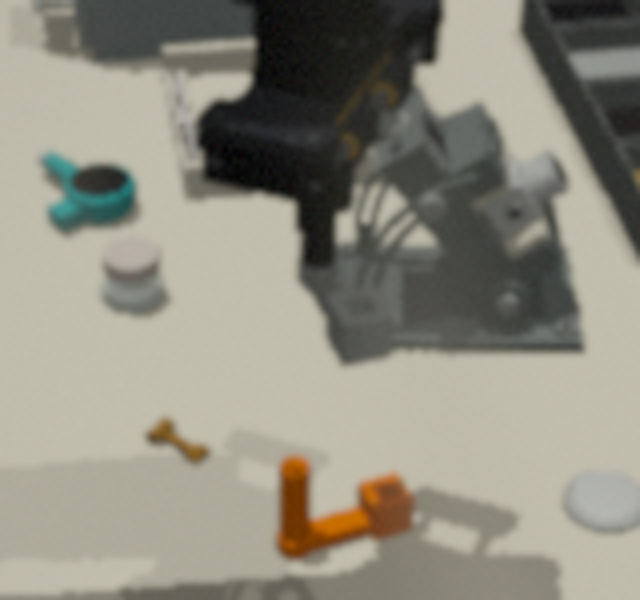

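```bash
python3 - <<'E'
from h import *
o=get_obs();P=o["position"];z=P[2]
X=onz("side",240+368/4,120+300/4,z-.0155);print(X-P,o["ee_rot"].T@(X-P), o["ee_rot"].T@[0.0385,-.057,0])
E
```

```text
[ 0.01529063 -0.06677345 -0.0155    ] [-0.04752895 -0.0493931   0.01529928] [-0.06235168 -0.02904261 -0.00021166]
```

Request:
send_rows --plan '[[0.0, [0.01, 0.02, 0], 0], [0.0, [0.01, 0.02, 0], 0], [0.0, [0.01, 0.02, 0], 0], [0.0, [0.01, 0.02, 0], 0]]'

```text
t: 5.47
position: [0.5194, -0.0959, 0.2765]
ee_rot: [[-0.849, 0.528, -0.001], [0.528, 0.849, 0.0], [0.001, -0.001, -1.0]]
force: [0.7, 0.1, -3.2]
opening: 0.021
```

```bash
python3 snap.py side 240 120 160 150 4 pics/s5.png;python3 snap.py top 260 140 160 150 4 pics/t5.png
```

```text
5.5167 [ 0.5194 -0.0963  0.2767] [-0.8489  0.5286  0.001 ] [-0.7205 -1.2038 -4.4895] [ 0.1444 -0.1189 -0.0054] 0.0210688293933347
5.5667 [ 0.5195 -0.0964  0.2769] [-0.8488  0.5288  0.0008] [ 1.3467 -0.8394 -4.6491] [ 0.2088 -0.0575 -0.0427] 0.0210058382404335
```

View pics/s5.png

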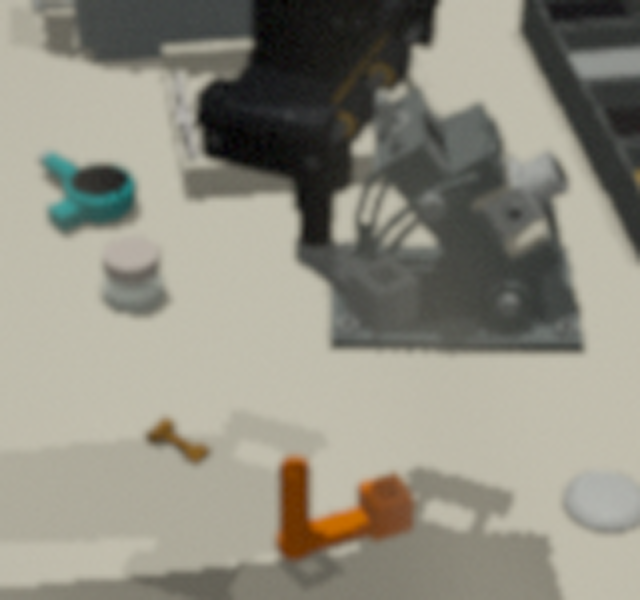

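View pics/t5.png

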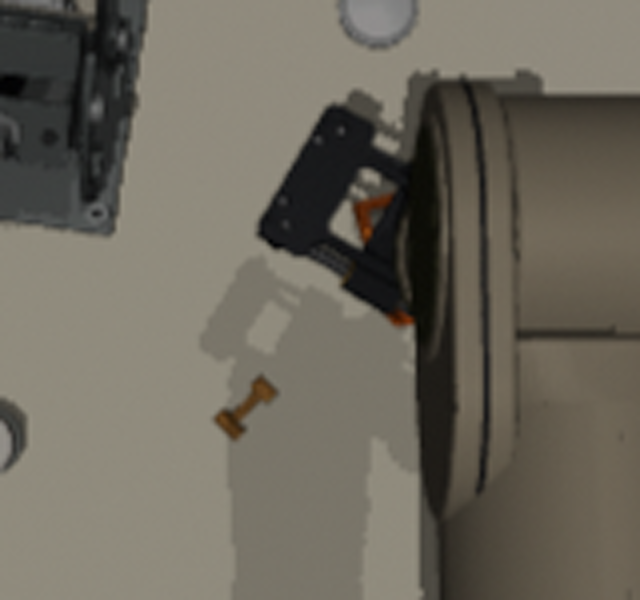

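```bash
python3 - <<'E'
from h import *
o=get_obs();P=o["position"];z=P[2]
X=onz("side",240+387/4,120+272/4,z-.0155);d=X-P;print(d,np.degrees(np.arctan2(d[1],d[0])))
E
python3 snap.py side 240 120 160 150 4 pics/s6.png
```

```text
[ 0.02922931 -0.05834864 -0.0155    ] -63.391768021333284
5.6167 [ 0.5195 -0.0963  0.277 ] [-0.8487  0.5288  0.0006] [-0.2184  0.4412 -4.3695] [ 0.1512 -0.1126 -0.0187] 0.02120906118019966
```

View pics/s6.png

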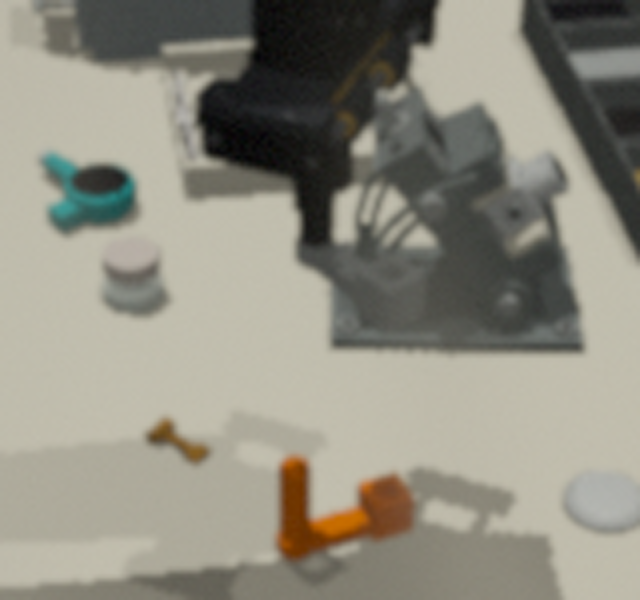

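Request:
send_rows --plan '[[0.0, [0, 0, 0], 0], [0.0, [0, 0, 0], 0], [0.0, [0, 0, 0], 0], [0.0, [0, 0, 0], 0]]'

```text
t: 5.95
position: [0.5197, -0.0956, 0.2775]
ee_rot: [[-0.849, 0.528, 0.0], [0.528, 0.849, -0.0], [-0.0, -0.0, -1.0]]
force: [0.7, -0.0, -2.9]
opening: 0.0213
```

```bash
python3 snap.py side 240 120 160 150 4 pics/s7.png
```

```text
6.0 [ 0.5197 -0.0955  0.2776] [-0.8494  0.5277 -0.0001] [ 0.99    0.3423 -3.3563] [ 0.1543 -0.0027 -0.0212] 0.0213706173543015
```

View pics/s7.png

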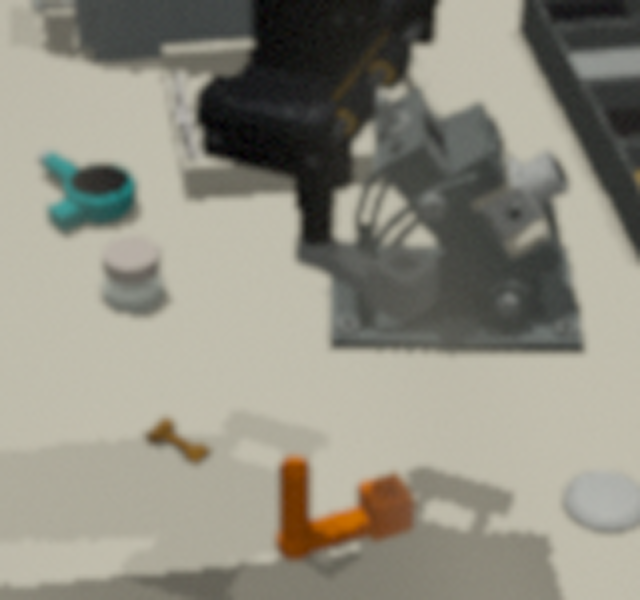

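Request:
send_rows --plan '[[0.0, [0.001, 0.002, 0], -0.02], [0.0, [0.004, 0.008, 0], -0.06], [0.0, [0.009, 0.018, 0], -0.1], [0.0, [0.016, 0.031, 0], -0.15], [0.0, [0.023, 0.045, 0], -0.2], [0.0, [0.03, 0.059, 0], -0.25], [0.0, [0.037, 0.073, 0], -0.3], [0.0, [0.044, 0.087, 0], -0.35], [0.0, [0.052, 0.101, 0], -0.389], [0.0, [0.06, 0.116, 0], -0.389], [0.0, [0.068, 0.132, 0], -0.389], [0.0, [0.076, 0.148, 0], -0.389]]'

```text
t: 7.0
position: [0.5332, 0.0722, 0.2776]
ee_rot: [[-0.986, 0.164, 0.0], [0.164, 0.986, -0.0], [-0.0, -0.0, -1.0]]
force: [0.5, -0.2, -4.7]
opening: 0.0213
```

Request:
send_rows --plan '[[0.0, [0.001, 0.017, 0], 0], [0.0, [0.003, 0.033, 0], 0], [0.0, [0.004, 0.048, 0], 0], [0.0, [0.005, 0.062, 0], 0], [0.0, [0.006, 0.074, 0], 0], [0.0, [0.007, 0.084, 0], 0], [0.0, [0.008, 0.092, 0], 0], [0.0, [0.008, 0.096, 0], 0], [0.0, [0.008, 0.0976, 0], 0], [0.0, [0.008, 0.0976, 0], 0], [0.0, [0.008, 0.0976, 0], 0], [0.0, [0.008, 0.0976, 0], 0]]'

```text
t: 8.0
position: [0.5417, 0.1672, 0.2775]
ee_rot: [[-0.986, 0.167, 0.0], [0.167, 0.986, -0.0], [-0.0, -0.0, -1.0]]
force: [0.1, 0.2, -4.4]
opening: 0.0212
```

```bash
python3 snap.py side 270 80 130 130 4.5 pics/s8.png;python3 snap.py top 210 110 130 130 4.5 pics/t8.png
```

```text
8.05 [0.5417 0.1672 0.2776] [-0.986   0.167  -0.0002] [ 0.5232  0.2045 -4.3647] [ 0.049  -0.0657 -0.0173] 0.02118404500961857
8.1 [0.5417 0.1674 0.2776] [-0.986   0.1669 -0.0002] [ 0.3386  0.2933 -3.8853] [0.0679 0.0575 0.0076] 0.021253179403266903
```

View pics/s8.png

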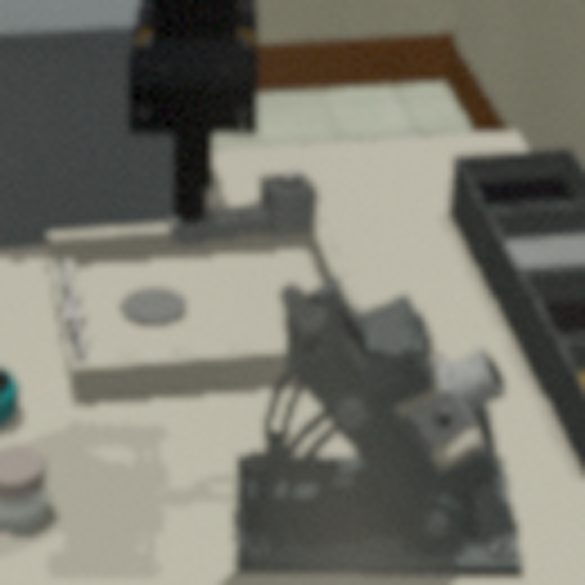

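View pics/t8.png

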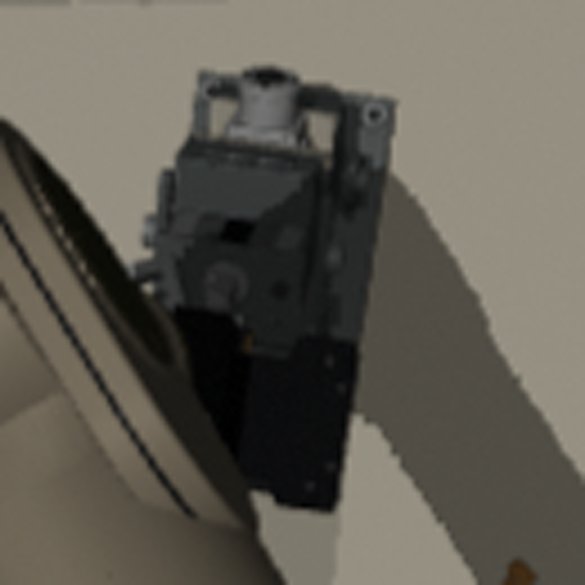

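```bash
python3 - <<'E'
from h import *
o=get_obs();P=o["position"];z=P[2]
X=onz("side",270+287/4.5,80+187/4.5,z-.0155);d=X-P;print(X,d,np.degrees(np.arctan2(d[1],d[0])))
c=camera_params("top");q=c["attitude"].T@(X-c["eye"]);uv=c["intrinsics"]@q/q[2];print(uv,(uv[:2]-[210,110])*4.5)
E
```

```text
[0.60323387 0.16870948 0.26207031] [ 0.06155425  0.00134543 -0.0155    ] 1.2521482169627776
[248.20249298 174.75615283   1.        ] [171.91121841 291.40268775]
```

Request:
send_rows --plan '[[0.0, [0, -0.001, 0], 0], [0.0, [0, -0.003, 0], 0], [0.0, [0.001, -0.005, 0], 0], [0.0, [0.001, -0.007, 0], 0], [0.0, [0.001, -0.009, 0], 0], [0.0, [0.001, -0.011, 0.005], 0], [0.0, [0.001, -0.012, 0.013], 0], [0.0, [0.001, -0.012, 0.021], 0], [0.0, [0.001, -0.012, 0.026], 0], [0.0, [0.001, -0.012, 0.028], 0], [0.0, [0.001, -0.012, 0.028], 0], [0.0, [0.001, -0.012, 0.028], 0]]'

```text
t: 9.1
position: [0.5386, 0.1564, 0.2495]
ee_rot: [[-0.986, 0.166, -0.0], [0.166, 0.986, 0.0], [0.0, 0.0, -1.0]]
force: [-0.1, 0.2, -3.7]
opening: 0.0214
```

```bash
python3 snap.py side 300 90 90 90 6 pics/s9.png;python3 snap.py top 210 130 90 90 6 pics/t9.png
```

```text
9.15 [0.5387 0.1565 0.2498] [-0.9862  0.1658 -0.0003] [-0.0729  0.5641 -3.7126] [ 0.0404 -0.0835 -0.0058] 0.021155303984930544
9.2 [0.5388 0.1565 0.2499] [-0.9861  0.1659 -0.0005] [-0.1558  0.0909 -3.7294] [-0.0592 -0.0242 -0.0086] 0.02131315640618759
```

View pics/s9.png

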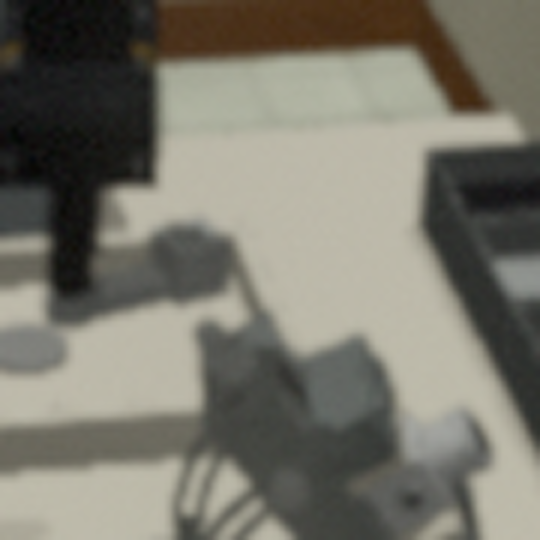

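View pics/t9.png

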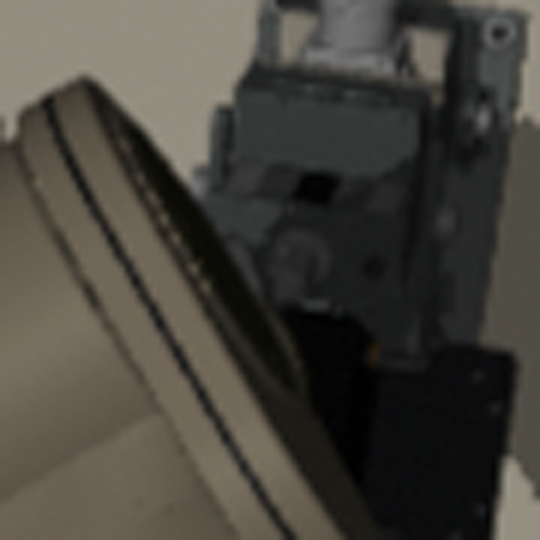

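```bash
python3 - <<'E'
from h import *
o=get_obs();P=o["position"];z=P[2]
print(P)
print(onz("top",210+243/6,130+258/6,z-.0155),onz("side",300+195/6,90+243/6,z-.0155),tri((210+243/6,130+258/6),(300+195/6,90+243/6)))
print("nose",tri((210+283/6,130+288/6),(300+208/6,90+332/6)))
E
```

```text
[0.53875204 0.15646502 0.24987343]
[0.61066052 0.16813585 0.23437343] [0.59964562 0.16602549 0.23437343] (array([0.60560284, 0.16906216, 0.23279776]), [np.float64(0.005272168827660115), np.float64(0.005272168827660293)])
nose (array([0.60508625, 0.1597733 , 0.18693186]), [np.float64(0.0012092782484459566), np.float64(0.0012092782484461385)])
```

Request:
send_rows --plan '[[0.0, [0, 0.01, 0], 0], [0.0, [0, 0.02, 0], 0], [0.0, [0, 0.024, 0], 0], [0.0, [0, 0.024, 0], 0], [0.0, [0, 0.024, 0], 0], [0.0, [0, 0.024, 0], 0]]'

```text
t: 9.7
position: [0.5426, 0.1799, 0.2494]
ee_rot: [[-0.986, 0.166, -0.0], [0.166, 0.986, -0.0], [0.0, -0.0, -1.0]]
force: [0.0, 0.7, -4.0]
opening: 0.0213
```

```bash
python3 snap.py side 300 90 90 90 6 pics/s10.png;python3 snap.py top 210 130 90 90 6 pics/t10.png; python3 -c "
import cv2,numpy as np
cv2.imwrite('pics/st10.png',cv2.resize(np.hstack([cv2.imread('pics/s10.png'),cv2.imread('pics/t10.png')]),(800,400)))"
```

```text
9.75 [0.5426 0.1797 0.2495] [-0.9861  0.1663  0.    ] [ 0.5661  0.8896 -4.0236] [0.0987 0.0447 0.013 ] 0.021378678144886896
9.8 [0.5427 0.1796 0.2495] [-0.986   0.1665 -0.0001] [ 1.2504 -0.0808 -4.8838] [ 0.0859 -0.0024 -0.0321] 0.02108457691971331
```

View pics/st10.png

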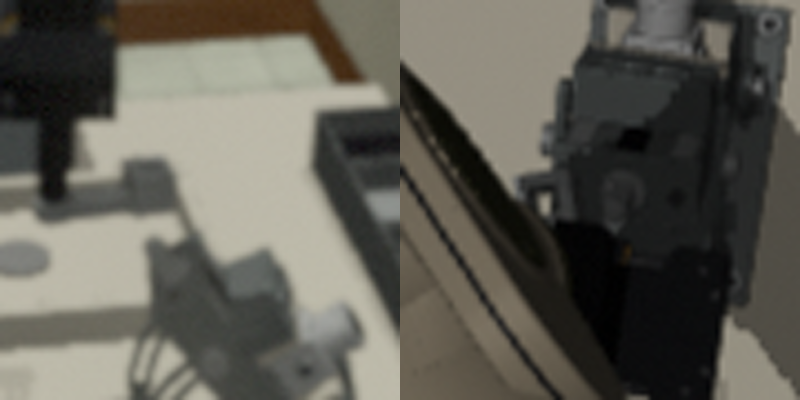

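```bash
python3 - <<'E'
from h import *
o=get_obs();P=o["position"];z=P[2]
print(P)
print(onz("top",241.5,171.6,z-.0155),onz("side",333.3,127.8,z-.0155))
E
```

```text
[0.54265524 0.17958199 0.24951067]
[0.61457325 0.18923338 0.23401067] [0.60520491 0.18262663 0.23401067]
```

Request:
send_rows --plan '[[0.0, [0, -0.001, 0], 0], [0.0, [0, -0.003, 0], 0], [0.0, [0, -0.006, 0], 0], [0.0, [-0.001, -0.009, 0], 0], [0.0, [-0.001, -0.012, 0], 0], [0.0, [-0.001, -0.015, 0], 0], [0.0, [-0.001, -0.018, 0], 0], [0.0, [-0.001, -0.021, 0], 0], [0.0, [-0.002, -0.024, 0], 0], [0.0, [-0.002, -0.026, 0], 0], [0.0, [-0.002, -0.028, 0], 0], [0.0, [-0.002, -0.029, 0], 0]]'

```text
t: 10.8
position: [0.5397, 0.1507, 0.2495]
ee_rot: [[-0.986, 0.166, -0.0], [0.166, 0.986, -0.0], [-0.0, -0.0, -1.0]]
force: [-1.3, -0.4, -4.0]
opening: 0.0212
```

Request:
send_rows --plan '[[0.0, [0, 0, 0], 0], [0.0, [0, 0, 0], 0], [0.0, [0, 0, 0.004], 0], [0.0, [0, 0, 0.004], 0]]'

```text
t: 11.13
position: [0.5395, 0.1511, 0.2448]
ee_rot: [[-0.986, 0.166, -0.001], [0.166, 0.986, -0.0], [0.001, -0.0, -1.0]]
force: [-1.2, -0.1, -5.6]
opening: 0.0213
```

```bash
cat > two.sh <<'E'
python3 snap.py side 300 90 90 90 6 pics/s$1.png;python3 snap.py top 210 130 90 90 6 pics/t$1.png; python3 -c "
import cv2,numpy as np
cv2.imwrite('pics/st$1.png',cv2.resize(np.hstack([cv2.imread('pics/s$1.png'),cv2.imread('pics/t$1.png')]),(800,400)))"
E
bash two.sh 11
```

```text
11.1833 [0.5395 0.1511 0.245 ] [-0.9862  0.1658  0.0007] [-0.1872  0.2104 -4.0339] [ 0.0863  0.0182 -0.0811] 0.021025898802798572
11.2333 [0.5396 0.1511 0.2452] [-0.9862  0.1658  0.0004] [-0.3837 -1.182  -4.4233] [ 0.0951 -0.0231 -0.0241] 0.02113360804255081
```

View pics/st11.png

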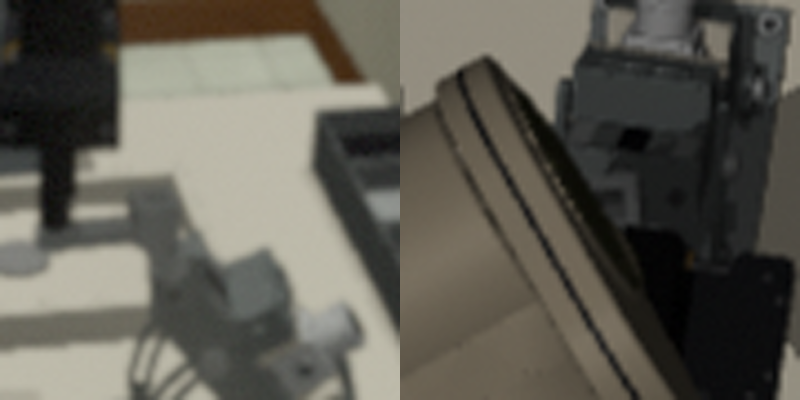

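```bash
python3 - <<'E'
from h import *
import cv2
o=get_obs();P=o["position"];z=P[2]
print(P)
print(onz("top",257.7,173.9,z-.0155),onz("side",334.9,135,z-.0155))
a=cv2.imread("pics/s11.png")[150:390,120:360];b=cv2.imread("pics/t11.png")[170:410,180:420]
f=lambda c:cv2.normalize(cv2.resize(c,(400,400)),None,0,255,cv2.NORM_MINMAX)
cv2.imwrite("pics/z11.png",np.hstack([f(a),f(b)]))
E
```

```text
[0.53956885 0.15111886 0.2452451 ]
[0.60866821 0.15200452 0.2297451 ] [0.60325851 0.14664684 0.2297451 ]
```

View pics/z11.png

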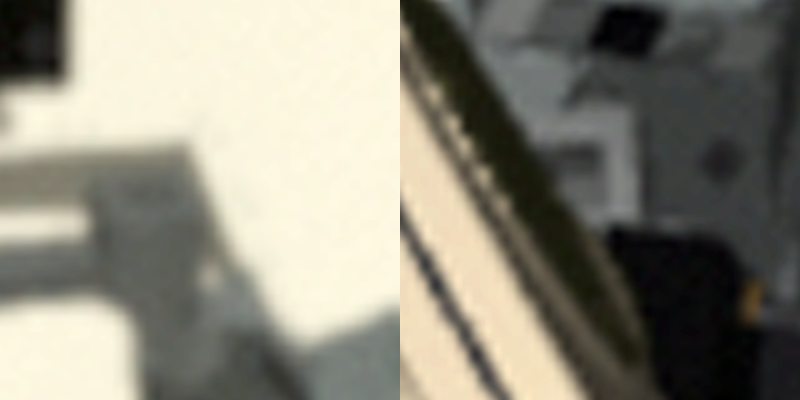

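Request:
send_rows --plan '[[0.0, [0, 0.001, 0], 0], [0.0, [0, 0.002, 0], 0], [0.0, [0, 0.003, 0], 0], [0.0, [0.001, 0.004, 0], 0], [0.0, [0.001, 0.005, 0], 0], [0.0, [0.001, 0.006, 0], 0], [0.0, [0.001, 0.007, 0], 0], [0.0, [0.001, 0.007, 0], 0], [0.0, [0.001, 0.007, 0], 0], [0.0, [0.001, 0.007, 0], 0]]'

```text
t: 12.07
position: [0.5399, 0.1581, 0.2455]
ee_rot: [[-0.986, 0.166, 0.0], [0.166, 0.986, -0.0], [-0.0, -0.0, -1.0]]
force: [-0.1, -0.3, -4.0]
opening: 0.0213
```

```bash
bash two.sh 12; python3 - <<'E'
import cv2,numpy as np
a=cv2.imread("pics/s12.png")[150:390,120:360];b=cv2.imread("pics/t12.png")[170:410,180:420]
f=lambda c:cv2.normalize(cv2.resize(c,(400,400)),None,0,255,cv2.NORM_MINMAX)
cv2.imwrite("pics/z12.png",np.hstack([f(a),f(b)]))
E
```

```text
12.1167 [0.5399 0.158  0.2455] [-0.9861  0.1661 -0.0001] [-0.5582 -0.8664 -4.1529] [ 0.1197 -0.0339 -0.0041] 0.021037567692031224
12.1667 [0.5399 0.158  0.2455] [-0.9861  0.1661 -0.0001] [ 1.0926 -0.4158 -3.8559] [0.1437 0.0481 0.0113] 0.020996122198088312
```

View pics/z12.png

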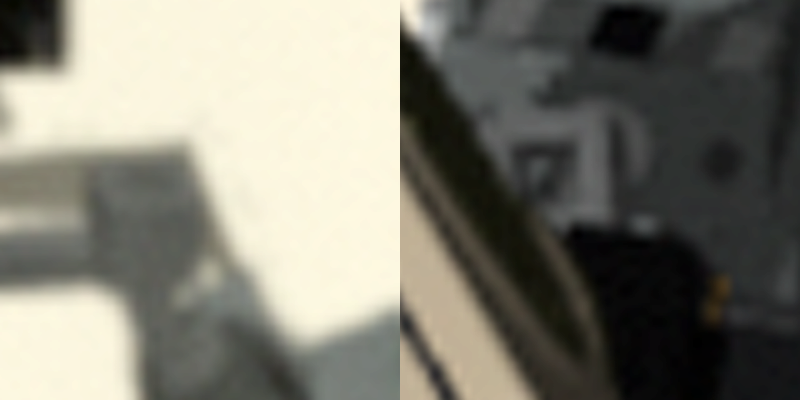

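```bash
python3 - <<'E'
from h import *
o=get_obs();P=o["position"];z=P[2]
print(onz("top",255,175.5,z-.0155))
def pr(X):
    c=camera_params("top");q=c["attitude"].T@(np.array(X)-c["eye"]);return (c["intrinsics"]@q/q[2])[:2]
def crop(p): return ((np.array(p)-[210,130])*6-[180,170])/.6+[400,0]
for X in ((.603,.1575,.192),(.605,.1595,.192),(.6079,.158,.23),(.6188,.1548,.170)): print(X,pr(X),crop(pr(X)))
E
```

```text
[0.6050076  0.15837605 0.23003787]
(0.603, 0.1575, 0.192) [257.84906114 178.10484746] [578.49061138 197.71514125]
(0.605, 0.1595, 0.192) [257.02033472 177.31674887] [570.20334721 189.83415541]
(0.6079, 0.158, 0.23) [255.14248968 174.27800614] [551.42489682 159.44672811]
(0.6188, 0.1548, 0.17) [260.15247148 172.79022666] [601.52471481 144.56893329]
```

Request:
send_rows --plan '[[0.0, [0, 0, 0.002], 0], [0.0, [0, 0, 0.004], 0], [0.0, [0, 0, 0.006], 0], [0.0, [0, 0, 0.008], 0], [0.0, [0, 0, 0.009], 0], [0.0, [0, 0, 0.009], 0]]'

```text
t: 12.67
position: [0.5397, 0.1585, 0.2369]
ee_rot: [[-0.986, 0.166, 0.0], [0.166, 0.986, 0.0], [-0.0, 0.0, -1.0]]
force: [-4.2, 1.0, 2.8]
opening: 0.0219
```

```bash
bash two.sh 13; python3 - <<'E'
import cv2,numpy as np
a=cv2.imread("pics/s13.png")[150:390,120:360];b=cv2.imread("pics/t13.png")[170:410,180:420]
f=lambda c:cv2.normalize(cv2.resize(c,(400,400)),None,0,255,cv2.NORM_MINMAX)
cv2.imwrite("pics/z13.png",np.hstack([f(a),f(b)]))
E
```

```text
12.7167 [0.5398 0.1585 0.237 ] [-0.9862  0.1655 -0.0003] [-4.5195  0.2571  2.3539] [0.147  0.7031 0.0384] 0.020845066960474383
12.7667 [0.5399 0.1584 0.237 ] [-0.9862  0.1656 -0.0004] [-4.6658 -0.2846  3.447 ] [ 0.1723  0.7647 -0.015 ] 0.02123453546153897
```

View pics/z13.png

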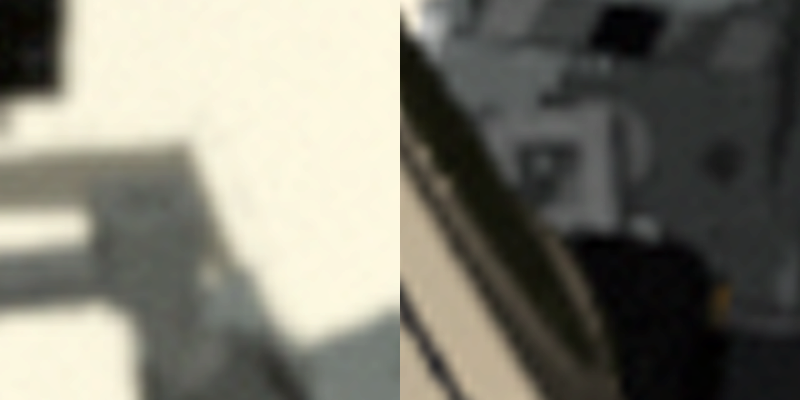

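Request:
send_rows --plan '[[0.0, [0.003, 0, 0.003], 0], [0.0, [0.006, 0, 0.006], 0], [0.0, [0.008, 0, 0.009], 0], [0.0, [0.011, 0, 0.013], 0], [0.0, [0.011, 0, 0.013], 0]]'

```text
t: 13.18
position: [0.5284, 0.1598, 0.2227]
ee_rot: [[-0.986, 0.166, -0.001], [0.166, 0.986, -0.001], [0.001, -0.001, -1.0]]
force: [-0.2, -0.1, 0.9]
opening: 0.0211
```

Request:
send_rows --plan '[[0.0, [0.002, 0, 0.003], 0], [0.0, [0.004, 0, 0.007], 0], [0.0, [0.006, 0, 0.011], 0], [0.0, [0.008, 0, 0.014], 0], [0.0, [0.008, 0, 0.014], 0]]'

```text
t: 13.6
position: [0.5206, 0.1613, 0.2088]
ee_rot: [[-0.986, 0.166, -0.001], [0.166, 0.986, -0.0], [0.001, -0.0, -1.0]]
force: [0.2, 0.3, 0.8]
opening: 0.021
```

```bash
cat > z.sh <<'E'
bash two.sh $1; python3 - <<'F'
import cv2,numpy as np
a=cv2.imread("pics/s$1.png")[150:390,60:360];b=cv2.imread("pics/t$1.png")[170:410,180:420]
f=lambda c:cv2.normalize(cv2.resize(c,None,fx=1.5,fy=1.5),None,0,255,cv2.NORM_MINMAX)
cv2.imwrite("pics/z$1.png",np.hstack([f(a),f(b)])[:,:800])
F
E
sed -i 's/<<.F./<<F/' z.sh; bash z.sh 14
```

```text
13.65 [0.5207 0.1613 0.2091] [-0.9862  0.1658  0.0007] [-0.481  -0.4657  0.7377] [ 0.0995 -0.3013  0.0483] 0.020738023900308128
13.7 [0.5208 0.1613 0.2093] [-0.9862  0.1658  0.0008] [-1.5793  1.0778  0.779 ] [ 0.1349 -0.1209 -0.0275] 0.021062170496553276
```

View pics/z14.png

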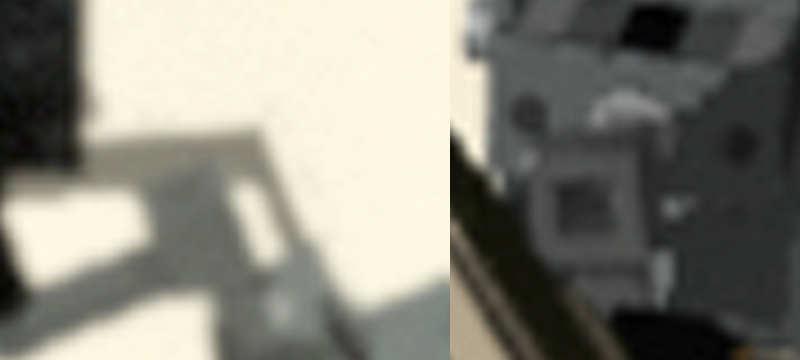

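Request:
send_rows --plan '[[0.0, [0.002, 0, 0.004], 0], [0.0, [0.003, 0, 0.008], 0], [0.0, [0.004, 0, 0.011], 0], [0.0, [0.005, 0, 0.014], 0], [0.0, [0.006, 0, 0.018], 0], [0.0, [0.007, 0, 0.021], 0], [0.0, [0.007, 0, 0.024], 0], [0.0, [0.007, 0, 0.024], 0]]'

```text
t: 14.37
position: [0.5143, 0.1623, 0.1851]
ee_rot: [[-0.986, 0.166, -0.0], [0.166, 0.986, -0.0], [0.0, -0.0, -1.0]]
force: [3.3, 0.1, 2.3]
opening: 0.0213
```

```bash
bash z.sh 15
```

```text
14.4167 [0.5143 0.1623 0.1854] [-0.9861  0.1662  0.    ] [ 3.0431 -0.0916  0.6788] [ 0.022  -1.2201  0.0324] 0.02129231652269847
14.4667 [0.5143 0.1624 0.1855] [-0.9861  0.1661 -0.    ] [3.3867 1.1432 1.7627] [ 0.0689 -1.1974  0.0038] 0.02153721709505457
```

View pics/z15.png

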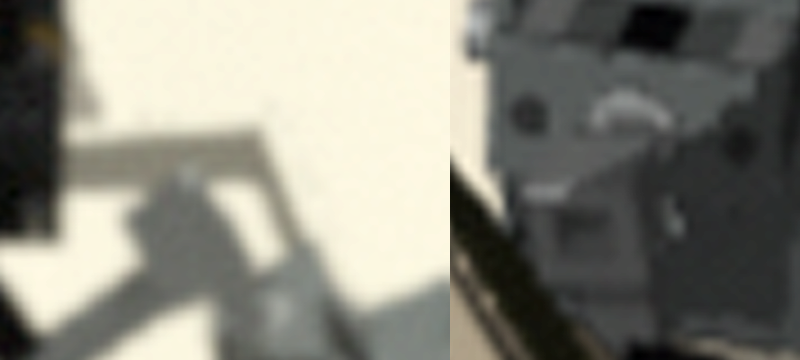

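View pics/s15.png

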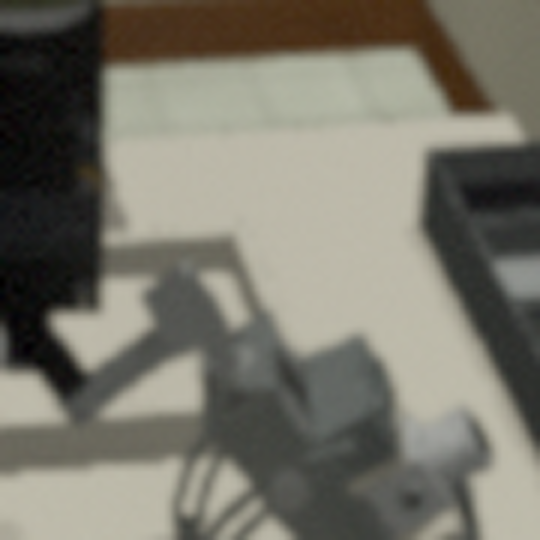

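```bash
python3 - <<'E'
from h import *
o=get_obs();R=o["ee_rot"];P=o["position"]
np.set_printoptions(precision=4,suppress=True)
N=R[:,1]
S=np.array([.6188,.1548,.170])
ps=dict(armtop_h=(78,375),armtop_hub=(150,320),armbot_h=(85,425),armbot_hub=(195,345),hubtl=(147,297),hubtop=(182,268),hubbr=(228,340),handle_l=(20,345),collar=(250,350))
for k,u in ps.items():
    X=onplane("side",300+u[0]/6,90+u[1]/6,P,N); d=X-S; print(k,"u,z rel seat mm",1000*(d@R[:,0]),1000*d[2])
print("TCP rel",1000*((P-S)@R[:,0]),1000*((P-S)@N),1000*(P-S)[2])
E
```

```text
armtop_h u,z rel seat mm 78.09173520738618 -1.1085803144108286
armtop_hub u,z rel seat mm 42.4803565553827 30.98367653515191
armbot_h u,z rel seat mm 74.57946614916284 -30.723380001865447
armbot_hub u,z rel seat mm 19.893834113215622 16.918444164890662
hubtl u,z rel seat mm 44.14746748679465 43.95994488425906
hubtop u,z rel seat mm 27.323465848065325 60.29860525311162
hubbr u,z rel seat mm 3.582221794592522 19.96532492063066
handle_l u,z rel seat mm 106.90756160375717 16.00390482191963
collar u,z rel seat mm -7.557374751221544 14.323969383288421
TCP rel 104.27558924340924 -9.886607922536811 15.505514520346653
```

```bash
python3 - <<'E'
from h import *
o=get_obs();R=o["ee_rot"]
S=np.array([.6188,.1548,.170])
for z in(.218,.223,.228):
    d=onz("top",254.4,183.9,z)-S;print(1000*(d@R[:,0]),1000*(d@R[:,1]),1000*d[2])
d=np.load("d.npy")[179:190,248:262];print(d.round(3))
E
python3 - <<'E'
import cv2,numpy as np
b=cv2.imread("pics/t15.png")[200:400,200:400]
cv2.imwrite("pics/zz15.png",cv2.normalize(cv2.resize(b,(600,600),interpolation=cv2.INTER_CUBIC),None,0,400,cv2.NORM_MINMAX).clip(0,255))
E
```

```text
33.188873085312814 1.73890455318859 47.99999999999985
33.544301879315796 0.8683218116739592 52.999999999999964
33.89973067331879 -0.002260929840643939 57.99999999999997
[[0.903 0.907 0.905 0.908 0.904 0.905 0.906 0.905 0.906 0.905 0.906 0.902
  0.904 0.91 ]
 [0.907 0.905 0.911 0.907 0.907 0.905 0.907 0.91  0.903 0.908 0.905 0.908
  0.908 0.911]
 [1.045 0.906 0.909 0.909 0.916 0.925 0.935 0.941 0.94  0.939 0.906 0.904
  0.906 0.909]
 [1.05  0.912 0.912 0.913 0.917 0.927 0.935 0.939 0.937 0.933 0.908 0.91
  0.908 0.911]
 [1.056 0.912 0.91  0.909 0.915 0.927 0.929 0.928 0.933 0.93  0.908 0.909
  0.91  0.913]
 [1.069 0.913 0.914 0.91  0.915 0.925 0.928 0.927 0.927 0.924 0.926 0.912
  0.91  0.91 ]
 [1.108 0.912 0.914 0.914 0.915 0.921 0.922 0.926 0.922 0.921 0.925 0.912
  0.913 0.913]
 [0.616 1.108 0.914 0.916 0.915 0.918 0.915 0.918 0.919 0.917 0.919 0.916
  0.917 0.913]
 [0.606 1.105 0.921 0.918 0.919 0.919 0.915 0.917 0.916 0.918 0.915 0.916
  0.915 0.914]
 [0.599 0.612 0.92  0.92  0.918 0.918 0.918 0.917 0.921 0.918 0.917 0.916
  0.918 0.914]
 [0.591 0.605 0.618 0.92  0.92  0.915 0.921 0.92  0.916 0.937 0.938 0.938
  0.936 0.937]]
```

View pics/zz15.png

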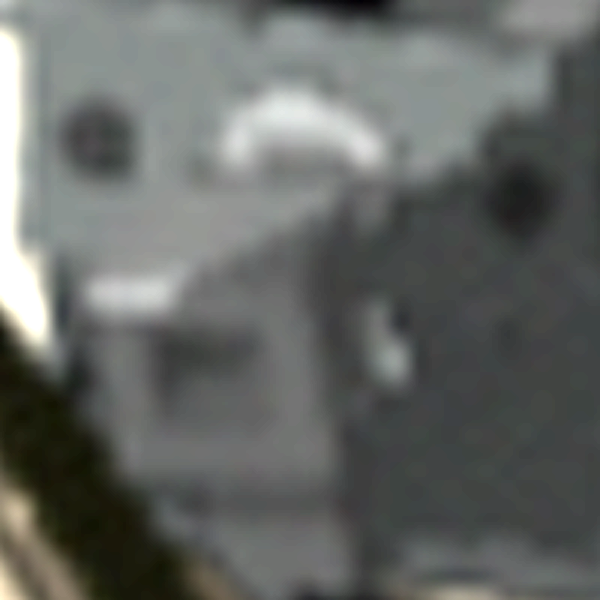

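```bash
python3 - <<'E'
from h import *
np.set_printoptions(precision=3,suppress=True,linewidth=150)
R=get_obs()["ee_rot"];S=np.array([.6188,.1548,.170]);B=np.c_[R[:,0],R[:,1],[0,0,1]]
D=np.load("d.npy")
pts=[];
for v in range(176,196):
    for u in range(246,264):
        pts.append([u,v,*(1000*B.T@(at("top",u,v,D[v,u])-S))])
pts=np.array(pts)
for v in range(176,196):
    q=pts[pts[:,1]==v];print(v,"z",q[:,4].round(0).astype(int))
print("u per row",[round(pts[(pts[:,1]==v)&(pts[:,0]==254)][0,2]) for v in range(176,196)],"y per col",pts[pts[:,1]==184][:,3].round())
E
```

```text
176 z [-15 -14 -13  42  41  42  46  46  43  42  46  45  44  46  47  48  33  27]
177 z [-71 -16 -13  46  45  50  48  49  50  50  54  52  47  50  52  45  33  27]
178 z [-75 -73  50  49  53  54  52  53  50  52  50  56  55  56  54  44  36  28]
179 z [-78 -80  53  49  51  48  52  51  50  51  50  52  50  54  53  46  33  23]
180 z [-82 -82  49  51  45  49  49  51  49  46  53  48  51  48  48  45  36  25]
181 z [-88 -88 -89  50  47  47  40  31  21  15  16  17  50  52  50  47  34  24]
182 z [-94 -96 -94  43  44  43  38  29  21  17  19  23  48  46  47  45  37  26]
183 z [ 339 -108 -100   43   45   46   40   28   26   27   23   26   47   47   45   43   35   23]
184 z [ 347 -115 -114   42   42   45   40   31   28   28   28   31   30   43   46   45   33   26]
185 z [ 355  342 -152   43   41   41   41   34   34   30   34   34   30   44   43   42   37   27]
186 z [ 362  350  339 -152   41   39   40   37   40   37   36   39   36   39   38   42   35 -157]
187 z [ 371  358  348 -150   34   36   36   36   39   38   39   37   40   39   40   42   36 -157]
188 z [ 378  366  355  342   35   35   37   37   3
[... 172 characters left out ...]
50 -159   16   17   19   17   17   15   17   13    4]
191 z [ 400  388  376  366  353  340 -159 -157 -156   15   14   13   14   13   16   17   10    5]
192 z [ 404  396  383  374  360  350  336 -154 -156   14   10   16   11   13   13   14   15    7]
193 z [ 405  401  393  380  369  358  345  233 -159   10   11   10   12   11   10   11   12    8]
194 z [410 405 398 388 375 365 353 339 233 221   7   9   7   7  11   9  11   4]
195 z [408 408 403 394 383 372 360 348 334 236 220   7   9   7   8   9   8   8]
u per row [14, 17, 19, 22, 24, 24, 27, 30, 32, 35, 38, 40, 42, 45, 36, 39, 42, 45, 65, 72] y per col [-37.  51.  48.  15.  13.  10.   9.   8.   6.   4.   1.  -2.  -4.  -8. -11. -13. -14. -15.]
```

Request:
send_rows --plan '[[0.0, [0, 0.003, 0], 0], [0.0, [0, 0.006, 0], 0], [0.0, [0, 0.009, 0], 0], [0.0, [0, 0.01, 0], 0], [0.0, [0, 0.01, 0], 0], [0.0, [-0.001, 0.01, 0.0016], 0], [0.0, [-0.002, 0.01, 0.0033], 0], [0.0, [-0.003, 0.01, 0.005], 0], [0.0, [-0.0045, 0.01, 0.0065], 0], [0.0, [-0.0045, 0.01, 0.0065], 0]]'

```text
t: 15.3
position: [0.5203, 0.1709, 0.1782]
ee_rot: [[-0.986, 0.167, -0.001], [0.167, 0.986, -0.0], [0.001, -0.001, -1.0]]
force: [1.2, -1.1, -2.4]
opening: 0.0208
```

```bash
cat > hub.py <<'E'
from h import *
np.set_printoptions(precision=3,suppress=True,linewidth=150)
R=get_obs()["ee_rot"];P=get_obs()["position"];S=np.array([.6188,.1548,.170]);B=np.c_[R[:,0],R[:,1],[0,0,1]]
p,D=capture("top")
print("TCP rel",1000*B.T@(P-S),get_obs()["force"],get_obs()["moment"])
Q=[]
for v in range(165,200):
    for u in range(240,270):
        X=1000*B.T@(at("top",u,v,D[v,u])-S);Q.append([*X,u,v])
Q=np.array(Q);c,s=.819,.574
ax=Q[:,0]*s+Q[:,2]*c;pe=Q[:,0]*c-Q[:,2]*s
# height map along axis
m=(abs(pe)<40)&(abs(Q[:,1])<40)&(ax>-20)&(ax<75)
print("axial hist",np.histogram(ax[m],bins=np.arange(-20,76,4)))
top=m&(ax>np.percentile(ax[m],99)-9)&(ax>20)
if top.sum()>8:
    q=Q[top];A=np.c_[q[:,:2],np.ones(len(q))];k=np.linalg.lstsq(A,q[:,2],rcond=None)[0]
    print("n",len(q),"slope u deg",np.degrees(np.arctan(k[0])),"slope y",np.degrees(np.arctan(k[1])),"axial med",np.median(ax[top]),"perp range",np.percentile(pe[top],[2,98]),"y",np.percentile(q[:,1],[2,98]))
E
bash z.sh 16; python3 hub.py
```

```text
15.35 [0.5203 0.171  0.1784] [-0.986   0.1666  0.0008] [ 2.303  -0.5798 -3.0086] [-0.0141 -0.3335  0.0046] 0.021189453569492273
15.4 [0.5203 0.1711 0.1786] [-0.986   0.1666  0.0007] [ 2.1092 -0.2284 -2.5849] [-0.0328 -0.3341 -0.0095] 0.02125382303173739
TCP rel [99.84  -0.343  8.554] [ 1.894 -0.478 -3.324] [ 0.048 -0.27   0.021]
axial hist (array([  0,   0,   1,  92, 127,  15,   0,   0,   0,   5,  24,  16,  45,  34,  12,  24,  65,  55,   0,   0,   0,   0,   0]), array([-20, -16, -12,  -8,  -4,   0,   4,   8,  12,  16,  20,  24,  28,  32,  36,  40,  44,  48,  52,  56,  60,  64,  68,  72]))
n 136 slope u deg -33.1425044749933 slope y 1.0837258693624456 axial med 47.30046938218865 perp range [-16.153  14.083] y [-14.086  15.247]
```

View pics/z16.png

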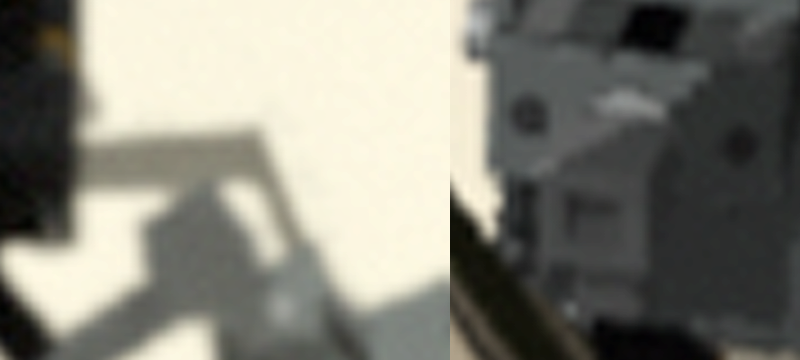

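Request:
send_rows --plan '[[0.0, [-0.001, 0, 0.0016], 0], [0.0, [-0.002, 0, 0.0033], 0], [0.0, [-0.0035, 0, 0.005], 0], [0.0, [-0.0046, 0, 0.0066], 0], [0.0, [-0.0057, 0, 0.0082], 0], [0.0, [-0.0069, 0, 0.0098], 0], [0.0, [-0.008, 0, 0.0115], 0], [0.0, [-0.008, 0, 0.0115], 0]]'

```text
t: 16.12
position: [0.5285, 0.17, 0.1672]
ee_rot: [[-0.986, 0.166, -0.0], [0.166, 0.986, -0.0], [0.0, -0.0, -1.0]]
force: [1.0, -0.4, -2.0]
opening: 0.0211
```

```bash
python3 hub.py
```

```text
TCP rel [91.621 -0.007 -2.827] [ 1.539 -0.483 -2.742] [ 0.009 -0.289 -0.003]
axial hist (array([  0,   0,   0,  77, 111,  10,  11,  18,  17,  46,  24,  18,  32,  99,   6,   0,   0,   0,   0,   0,   0,   0,   0]), array([-20, -16, -12,  -8,  -4,   0,   4,   8,  12,  16,  20,  24,  28,  32,  36,  40,  44,  48,  52,  56,  60,  64,  68,  72]))
n 141 slope u deg -32.90812554947603 slope y -0.12205784885097967 axial med 33.627069261460065 perp range [-16.347  13.968] y [-14.292  15.772]
```

Request:
send_rows --plan '[[0.0, [-0.0008, 0, 0.0011], 0], [0.0, [-0.0015, 0, 0.0022], 0], [0.0, [-0.0022, 0, 0.0032], 0], [0.0, [-0.0028, 0, 0.004], 0], [0.0, [-0.0032, 0, 0.0046], 0], [0.0, [-0.0032, 0, 0.0046], 0], [0.0, [-0.0032, 0, 0.0046], 0]]'

```text
t: 16.75
position: [0.5309, 0.17, 0.1631]
ee_rot: [[-0.986, 0.166, -0.001], [0.166, 0.986, -0.0], [0.001, -0.0, -1.0]]
force: [-5.5, 0.4, 3.4]
opening: 0.0214
```

```bash
python3 hub.py;bash z.sh 17
```

```text
TCP rel [89.198  0.429 -6.919] [-4.083  0.167  2.098] [ 0.06   0.968 -0.05 ]
axial hist (array([  0,   0,   0,  86, 100,  12,  18,  25,  39,   9,  25,  34,  99,   7,   0,   0,   0,   0,   0,   0,   0,   0,   0]), array([-20, -16, -12,  -8,  -4,   0,   4,   8,  12,  16,  20,  24,  28,  32,  36,  40,  44,  48,  52,  56,  60,  64,  68,  72]))
n 142 slope u deg -32.025486645121916 slope y 1.0664921298596393 axial med 29.32526981826607 perp range [-16.556  14.433] y [-13.462  14.178]
16.85 [0.5309 0.17   0.1631] [-0.9862  0.1655  0.0007] [-5.0526  0.4273  1.1774] [ 0.0285  0.9762 -0.033 ] 0.021338449302720806
16.9 [0.5309 0.17   0.1631] [-0.9862  0.1655  0.0007] [-5.6294 -0.6662  2.3674] [-0.0037  1.0198 -0.0557] 0.020887558909383635
```

View pics/z17.png

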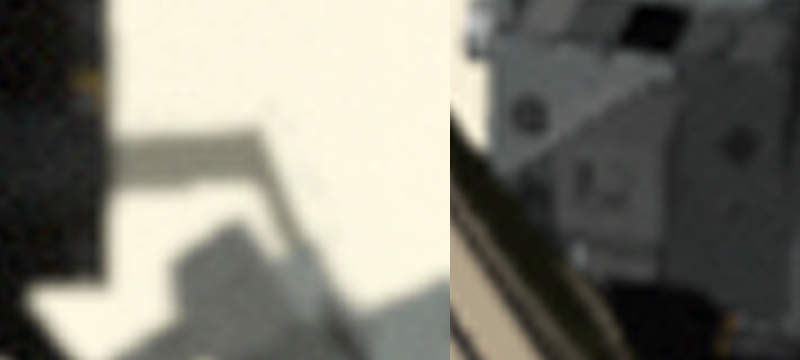

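Request:
send_rows --plan '[[0.0, [-0.0019, 0.0176, -0.0013], 0], [0.0, [-0.0075, 0.034, -0.0052], 0], [0.0, [-0.0163, 0.0481, -0.0114], 0], [0.0, [-0.0278, 0.0589, -0.0195], 0], [0.0, [-0.0413, 0.0657, -0.0289], 0], [0.0, [-0.0557, 0.068, -0.039], 0], [0.0, [-0.0557, 0.068, -0.039], 0]]'

```text
t: 17.48
position: [0.599, 0.2294, 0.204]
ee_rot: [[-0.986, 0.166, 0.001], [0.166, 0.986, 0.003], [-0.001, 0.003, -1.0]]
force: [-4.9, 2.7, 6.2]
opening: 0.0215
```

```bash
python3 hub.py;python3 snap.py side 270 80 130 130 4.5 pics/s18.png
```

```text
TCP rel [31.858 70.444 33.963] [-5.137  3.848  6.858] [ 0.613  1.059 -0.21 ]
axial hist (array([ 0,  0,  0, 37, 32,  4,  5,  5,  7,  5,  3,  8, 22,  6,  0,  0,  0,  0,  0,  0,  0,  0,  0]), array([-20, -16, -12,  -8,  -4,   0,   4,   8,  12,  16,  20,  24,  28,  32,  36,  40,  44,  48,  52,  56,  60,  64,  68,  72]))
n 35 slope u deg -28.752679599828774 slope y -2.242857258855166 axial med 30.182184026109606 perp range [-16.82   12.652] y [-14.543  -8.052]
17.5833 [0.5977 0.2297 0.2032] [-0.9863  0.1648 -0.0002] [-5.2056  3.8585  5.775 ] [ 0.5892  1.0053 -0.2139] 0.02138004755060525
```

View pics/s18.png

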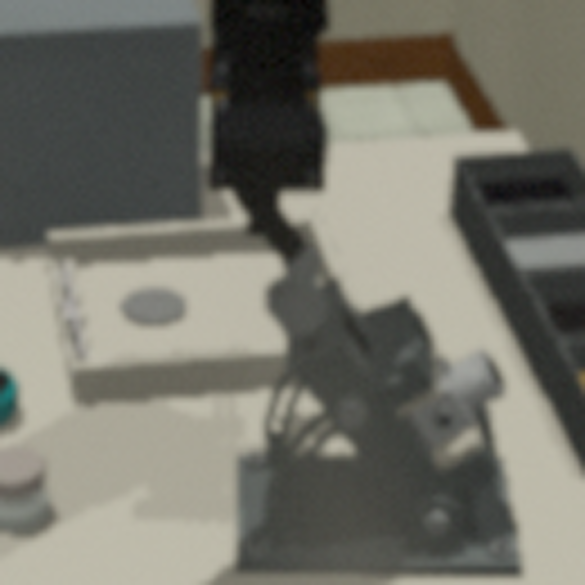

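Request:
send_rows --plan '[[0.0, [-0.0144, -0.0023, -0.0101], 0], [0.0, [-0.0278, -0.0091, -0.0195], 0], [0.0, [-0.0394, -0.0199, -0.0276], 0], [0.0, [-0.0482, -0.034, -0.0338], 0], [0.0, [-0.0538, -0.0504, -0.0377], 0], [0.0, [-0.0557, -0.068, -0.039], 0], [0.0, [-0.0538, -0.0856, -0.0377], 0], [0.0, [-0.0482, -0.102, -0.0338], 0], [0.0, [-0.0394, -0.1161, -0.0276], 0], [0.0, [-0.0278, -0.1269, -0.0195], 0], [0.0, [-0.0144, -0.1337, -0.0101], 0], [0.0, [0, -0.136, 0], 0]]'

```text
t: 18.58
position: [0.5756, 0.094, 0.2035]
ee_rot: [[-0.986, 0.166, 0.004], [0.166, 0.986, 0.002], [-0.003, 0.003, -1.0]]
force: [-0.7, 6.1, 8.4]
opening: 0.0214
```

```bash
python3 hub.py;python3 snap.py side 270 80 130 130 4.5 pics/s19.png
```

```text
TCP rel [ 32.344 -67.038  33.529] [-4.737  1.757  6.222] [0.606 0.738 0.293]
axial hist (array([0, 0, 0, 0, 0, 0, 0, 0, 0, 0, 0, 0, 0, 0, 0, 0, 0, 0, 0, 0, 0, 0, 0]), array([-20, -16, -12,  -8,  -4,   0,   4,   8,  12,  16,  20,  24,  28,  32,  36,  40,  44,  48,  52,  56,  60,  64,  68,  72]))
18.6833 [0.5732 0.0947 0.2021] [-0.9864  0.1641  0.0003] [-5.49    2.2979  5.2302] [1.0104 0.9837 0.2687] 0.021096404325694075Traceback (most recent call last):
  File "hub.py", line 15, in <module>
    top=m&(ax>np.percentile(ax[m],99)-9)&(ax>20)
              ~~~~~~~~~~~~~^^^^^^^^^^
    return _quantile_unchecked(
        a, q, axis, out, overwrite_input, method, keepdims, weights)
    return _ureduce(a,
                    func=_quantile_ureduce_func,
    ...<5 lines>...
                    overwrite_input=overwrite_input,
                    method=method)
    r = func(a, **kwargs)
    result = _quantile(arr,
                       quantiles=q,
    ...<2 lines>...
                       out=out,
                       weights=wgt)
    slices_having_nans = np.isnan(arr[-1, ...])
                                  ~~~^^^^^^^^^
IndexError: index -1 is out of bounds for axis 0 with size 0
```

View pics/s19.png

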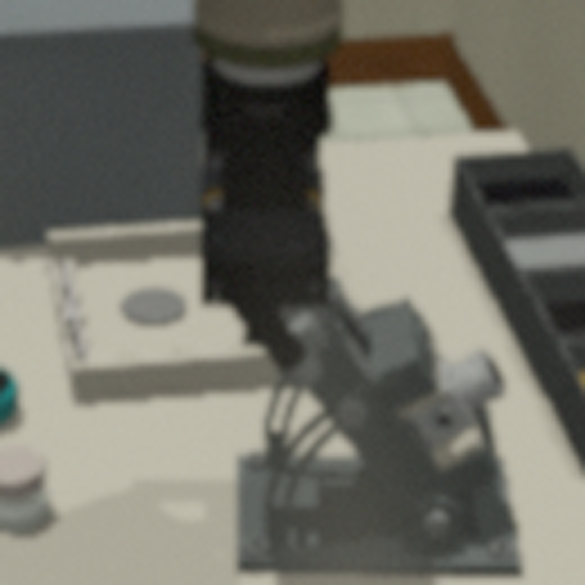

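Request:
send_rows --plan '[[0.0, [0.0144, 0.0023, 0.0101], 0], [0.0, [0.0278, 0.0091, 0.0195], 0], [0.0, [0.0394, 0.0199, 0.0276], 0], [0.0, [0.0482, 0.034, 0.0338], 0], [0.0, [0.0538, 0.0504, 0.0377], 0], [0.0, [0.0557, 0.068, 0.039], 0], [0.0, [0.0538, 0.0856, 0.0377], 0], [0.0, [0.0482, 0.102, 0.0338], 0], [0.0, [0.0394, 0.1161, 0.0276], 0], [0.0, [0.0278, 0.1269, 0.0195], 0], [0.0, [0.0144, 0.1337, 0.0101], 0], [0.0, [0, 0.136, 0], 0]]'

```text
t: 19.68
position: [0.5961, 0.2298, 0.2022]
ee_rot: [[-0.987, 0.163, -0.003], [0.163, 0.987, 0.001], [0.003, 0.0, -1.0]]
force: [-8.1, 1.2, 2.1]
opening: 0.0213
```

```bash
python3 hub.py; bash two.sh 20
```

```text
TCP rel [34.711 70.32  32.184] [-6.896  2.58   7.709] [ 0.598  1.649 -0.242]
axial hist (array([ 0,  0,  0, 26, 45,  4,  1,  7,  7,  2,  8,  6, 21,  5,  0,  0,  0,  0,  0,  0,  0,  0,  0]), array([-20, -16, -12,  -8,  -4,   0,   4,   8,  12,  16,  20,  24,  28,  32,  36,  40,  44,  48,  52,  56,  60,  64,  68,  72]))
n 32 slope u deg -28.29763343563156 slope y 14.095700157274022 axial med 30.246867308725115 perp range [-17.173  11.507] y [-14.584  -8.372]
19.7833 [0.5988 0.2294 0.2039] [-0.9862  0.1655 -0.0007] [-5.3524  3.3367  6.9653] [ 0.3843  1.0801 -0.268 ] 0.02116598019521092
19.8333 [0.598  0.2295 0.2034] [-0.9863  0.1651 -0.0004] [-4.488   3.5152  5.9029] [ 0.461   0.9916 -0.2685] 0.02146927328522367
```

View pics/st20.png

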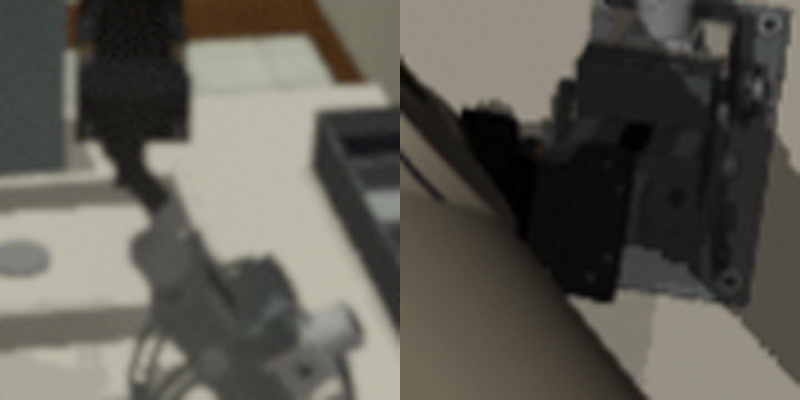

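Request:
send_rows --plan '[[0.0, [-0.0144, -0.0023, -0.0101], 0], [0.0, [-0.0278, -0.0091, -0.0195], 0], [0.0, [-0.0394, -0.0199, -0.0276], 0], [0.0, [-0.0482, -0.034, -0.0338], 0], [0.0, [-0.0538, -0.0504, -0.0377], 0], [0.0, [-0.0557, -0.068, -0.039], 0], [0.0, [-0.0538, -0.0856, -0.0377], 0], [0.0, [-0.0482, -0.102, -0.0338], 0], [0.0, [-0.0394, -0.1161, -0.0276], 0], [0.0, [-0.0278, -0.1269, -0.0195], 0], [0.0, [-0.0278, -0.1269, -0.0195], 0]]'

```text
t: 20.75
position: [0.6026, 0.0973, 0.2218]
ee_rot: [[-0.986, 0.166, 0.0], [0.166, 0.986, 0.0], [-0.0, 0.0, -1.0]]
force: [-4.5, 1.5, 7.3]
opening: 0.0215
```

```bash
python3 snap.py side 300 100 100 100 6 pics/s21.png
```

```text
20.8 [0.6032 0.0976 0.2222] [-0.9861  0.1662 -0.0004] [-5.1148  0.2899  7.359 ] [0.3749 1.1734 0.1859] 0.021359715716834402
```

View pics/s21.png

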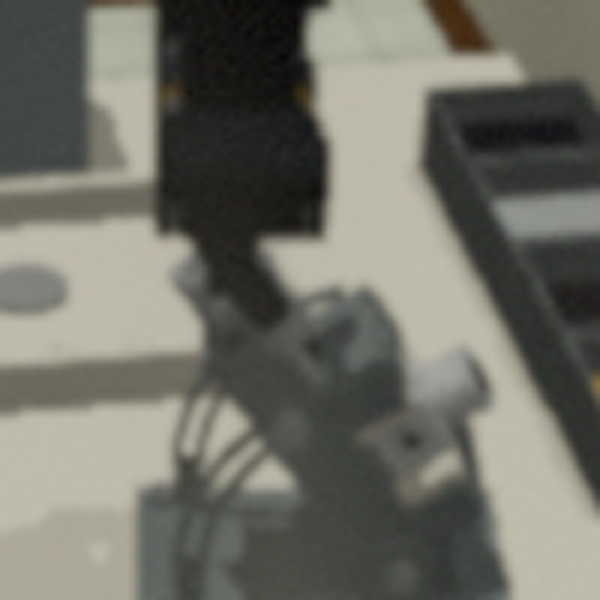

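```bash
cat > tf.py <<'E'
import sys
from h import *
np.set_printoptions(precision=2,suppress=True)
o=get_obs();p=np.radians(float(sys.argv[1]));R=o["ee_rot"]
f=R.T@(o["force"]+[0,0,2.2]);t=np.array([-np.sin(p)*.819,np.cos(p),-np.sin(p)*.574]);r=np.array([np.cos(p)*.819,np.sin(p),np.cos(p)*.574]);a=np.array([.574,0,-.819])
S=np.array([.6188,.1548,.170]);B=np.c_[R[:,0],R[:,1],R[:,2]]
d=1000*B.T@(o["position"]-S)-1000*B.T@np.array([0,0,-.0187])
print("resist",-(f@t),"radial",f@r,"axial",f@a,"| grasp: rad",np.hypot(d@np.array([.819,0,.574]),d[1]),"ang",np.degrees(np.arctan2(d[1],d@np.array([.819,0,.574]))),"ax",d@a)
E
python3 tf.py 240
```

```text
resist 0.8623189742963189 radial 1.1481827885557139 axial 10.751100249297913 | grasp: rad 69.06789644546726 ang -121.30121425252175 ax 61.46231389629807
```

Request:
send_rows --plan '[[0.0, [0.0134, -0.0068, 0.0094], 0], [0.0, [0.0278, -0.0091, 0.0195], 0]]'

```text
t: 20.97
position: [0.5798, 0.0937, 0.2061]
ee_rot: [[-0.986, 0.167, 0.013], [0.167, 0.986, 0.002], [-0.013, 0.004, -1.0]]
force: [20.2, 0.5, 29.7]
opening: 0.0211
```

```bash
python3 tf.py 270
```

```text
resist 34.71519617529496 radial -4.009052186985253 axial 14.260709146227551 | grasp: rad 67.12114582990361 ang -97.90863923761394 ax 61.26043042226381
```

Request:
send_rows --plan '[[0.0, [0, 0, 0], 0], [0.0, [0, 0, 0], 0]]'

```text
t: 21.13
position: [0.5789, 0.0939, 0.2058]
ee_rot: [[-0.986, 0.167, 0.012], [0.167, 0.986, 0.001], [-0.011, 0.003, -1.0]]
force: [7.4, 1.1, 14.0]
opening: 0.0214
```

```bash
python3 tf.py 268;python3 snap.py side 300 100 100 100 6 pics/s22.png
```

```text
resist 15.345909028903227 radial -1.817671493959308 axial 8.99735943986577 | grasp: rad 67.05669228943897 ang -96.9705090385869 ax 61.46812148041789
21.1833 [0.5789 0.0939 0.2058] [-0.986   0.1667 -0.0107] [ 7.2355  1.2107 13.6889] [ 0.2696 -1.8948  0.1233] 0.021338500115105494
```

View pics/s22.png

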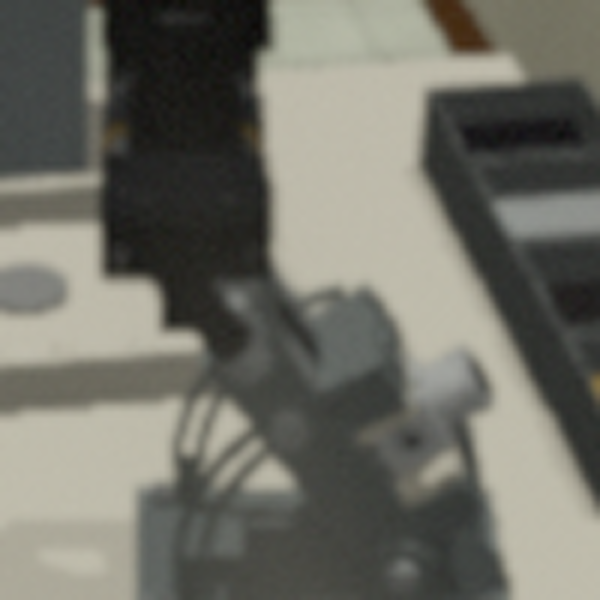

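Request:
send_rows --plan '[[0.0, [0.0049, 0.0003, 0.0034], 0], [0.0, [0.0097, 0.001, 0.0068], 0], [0.0, [0.0097, 0.001, 0.0068], 0], [0.0, [0.0097, 0.001, 0.0068], 0], [0.0, [0.0097, 0.001, 0.0068], 0]]'

```text
t: 21.6
position: [0.5733, 0.0946, 0.2017]
ee_rot: [[-0.985, 0.169, 0.019], [0.169, 0.986, -0.0], [-0.019, 0.003, -1.0]]
force: [14.8, -5.1, 26.1]
opening: 0.0211
```

```bash
python3 tf.py 270;python3 -c "
from h import *
print(get_obs()['ee_rot'][:,2],get_obs()['joint_vel'])"
```

```text
resist 29.21219813614057 radial 2.439086642955992 axial 13.769691650792204 | grasp: rad 66.91171634758346 ang -91.56168066091773 ax 61.2823995990263
[ 1.91465698e-02 -7.47983174e-05 -9.99816685e-01] [ 0.00022719  0.00154548  0.00285949 -0.00029444  0.00100593  0.00261302
 -0.0012256 ]
```

Request:
send_rows --plan '[[0.0, [0.0047, 0.0014, 0.0033], 0], [0.0, [0.0094, 0.0031, 0.0066], 0], [0.0, [0.0094, 0.0031, 0.0066], 0], [0.0, [0.0094, 0.0031, 0.0066], 0], [0.0, [0.0094, 0.0031, 0.0066], 0]]'

```text
t: 22.02
position: [0.5637, 0.0967, 0.1942]
ee_rot: [[-0.985, 0.172, 0.016], [0.172, 0.985, -0.003], [-0.016, -0.001, -1.0]]
force: [10.8, -13.6, 26.4]
opening: 0.0198
```

```bash
python3 tf.py 275;python3 snap.py side 300 100 100 100 6 pics/s23.png
```

```text
resist 28.192593160111272 radial 9.117659730882222 axial 15.574407498572231 | grasp: rad 67.56822490592907 ang -80.856587453219 ax 60.68384635971843
22.0667 [0.5637 0.0967 0.1942] [-0.985   0.1716 -0.0161] [ 11.329  -13.5265  25.9916] [-2.6336 -2.4172 -0.0332] 0.019780923463327608
```

View pics/s23.png

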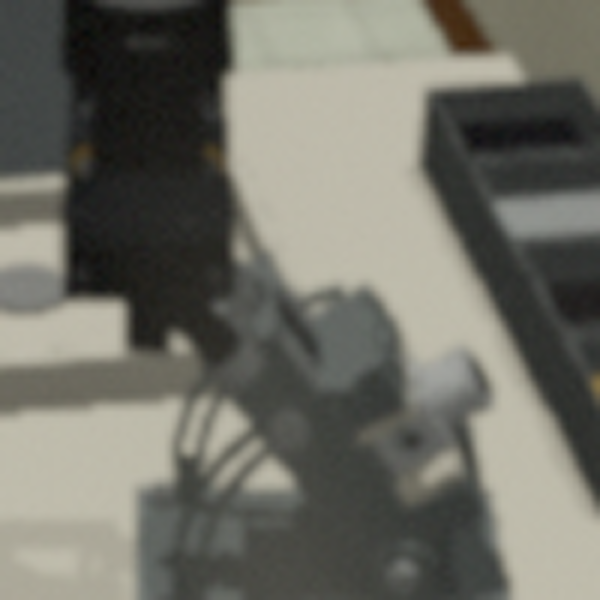

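Request:
send_rows --plan '[[0.0, [-0.0047, -0.0015, -0.0033], 0], [0.0, [-0.0094, -0.0031, -0.0066], 0], [0.04, [-0.0094, -0.0031, -0.0066], 0], [0.04, [-0.0094, -0.0031, -0.0066], 0], [0.04, [-0.0094, -0.0031, -0.0066], 0], [0.04, [-0.0094, -0.0031, -0.0066], 0], [0.04, [-0.0094, -0.0031, -0.0066], 0]]'

```text
t: 22.65
position: [0.5653, 0.0961, 0.1947]
ee_rot: [[-0.986, 0.166, -0.001], [0.166, 0.986, -0.0], [0.001, -0.0, -1.0]]
force: [0.1, 0.2, 0.1]
opening: 0.0385
```

Request:
send_rows --plan '[[0.04, [0, 0, -0.02], 0], [0.04, [0, 0, -0.04], 0], [0.04, [0, 0, -0.06], 0], [0.04, [0, 0, -0.08], 0], [0.06, [0, 0, -0.08], 0.3], [0.06, [0, 0, -0.08], 0.3]]'

```text
t: 23.15
position: [0.566, 0.0963, 0.2762]
ee_rot: [[-0.912, 0.409, 0.002], [0.409, 0.912, 0.0], [-0.002, 0.001, -1.0]]
force: [0.5, 0.2, 0.0]
opening: 0.0466
```

```bash
python3 tf.py 270;python3 snap.py side 300 100 100 100 6 pics/s24.png;python3 snap.py top 220 130 90 90 6 pics/t24.png
```

```text
resist 1.5833346665758334 radial -0.37700842772102916 axial 1.5909427013498534 | grasp: rad 91.22223930860555 ang -124.82861987679858 ax 116.16824245821049
23.2 [0.5657 0.0962 0.2755] [-0.908   0.4189 -0.0007] [-1.1486  0.4755 -1.1154] [ 0.078  -0.119  -0.0579] 0.05028383900840343
23.25 [0.5655 0.0961 0.2752] [-0.9134  0.407  -0.0002] [ 0.4519  0.16   -0.0835] [ 0.0817 -0.1333  0.0175] 0.05414252184982089
```

View pics/s24.png

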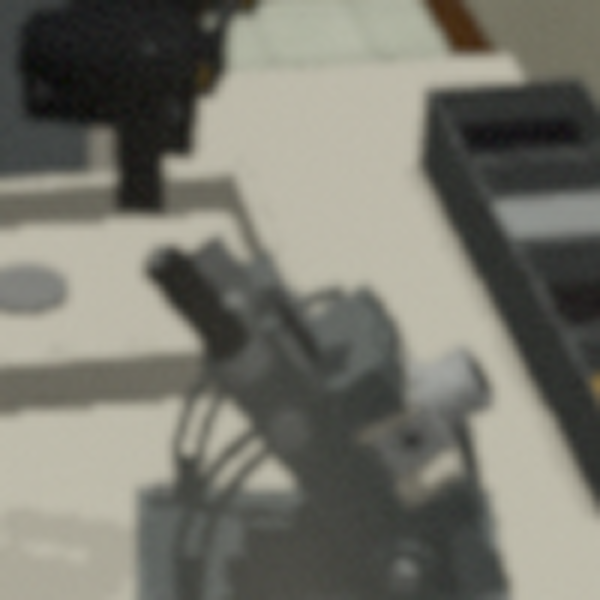

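View pics/t24.png

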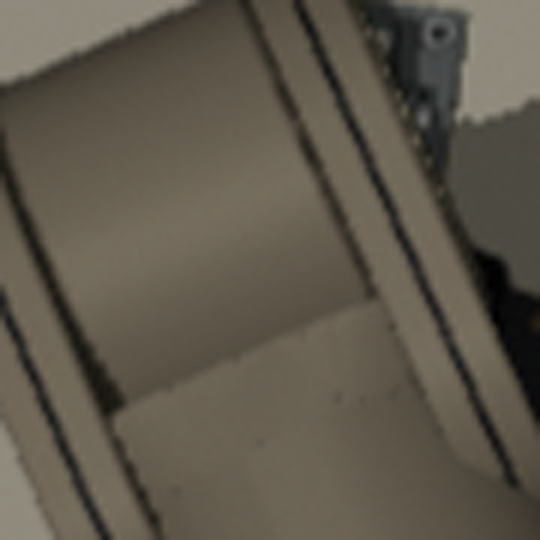

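```bash
python3 - <<'E'
from h import *
S=np.array([.6188,.1548,.170]);U=np.array([-.986,.167,0]);N=np.array([.167,.986,0]);Z=np.array([0,0,1.])
e=.819*U-.574*Z;a=.574*U+.819*Z
c=camera_params("side")
def pr(X):
    q=c["attitude"].T@(X-c["eye"]);uv=(c["intrinsics"]@q/q[2])[:2];return (uv-[300,100])*6
for p in(250,260,265,270,275,280,290):
    r=np.radians(p);b=.068*(np.cos(r)*e+np.sin(r)*N)
    print(p,pr(S+b+.077*a).round(),pr(S+b+.016*a).round())
print("hubtop",pr(S+.03*a),"tipjaw")
E
```

```text
250 [189. 235.] [260. 327.]
260 [169. 250.] [240. 342.]
265 [158. 257.] [230. 348.]
270 [148. 264.] [219. 354.]
275 [137. 269.] [209. 360.]
280 [127. 275.] [199. 365.]
290 [107. 283.] [179. 373.]
hubtop [200.37145541 261.53846205] tipjaw
```

Request:
send_rows --plan '[[0.08, [-0.008, 0.001, 0], 1.27], [0.08, [-0.008, 0.001, 0], 1.27], [0.08, [-0.008, 0.001, 0], 1.27], [0.08, [-0.008, 0.001, 0], 1.27], [0.08, [-0.008, 0.001, 0], 1.27], [0.08, [-0.008, 0.001, 0], 1.27], [0.08, [-0.008, 0.001, 0], 1.27], [0.08, [-0.008, 0.001, 0], 1.27], [0.08, [-0.008, 0.001, 0], 1.27], [0.08, [-0.008, 0.001, 0], 1.27], [0.08, [-0.008, 0.001, 0], 1.27], [0.08, [-0.008, 0.001, 0], 1.27]]'

```text
t: 24.25
position: [0.5732, 0.0937, 0.2748]
ee_rot: [[0.11, 0.994, -0.001], [0.994, -0.11, -0.0], [-0.0, -0.001, -1.0]]
force: [-0.5, 0.9, -0.6]
opening: 0.0795
```

Request:
send_rows --plan '[[0.08, [0, 0, 0.02], 0], [0.08, [0, 0, 0.04], 0], [0.08, [0, 0, 0.06], 0], [0.08, [0, 0, 0.062], 0], [0.08, [0, 0, 0.062], 0]]'

```text
t: 24.67
position: [0.5727, 0.0934, 0.2123]
ee_rot: [[0.112, 0.994, -0.002], [0.994, -0.112, -0.0], [-0.001, -0.002, -1.0]]
force: [-0.1, 0.2, 1.4]
opening: 0.0799
```

```bash
python3 snap.py side 300 100 100 100 6 pics/s25.png
```

```text
24.7167 [0.5734 0.0937 0.2136] [0.1126 0.9936 0.    ] [-0.4015 -0.4036 -0.2251] [-0.0006 -0.0745 -0.0219] 0.08012762875895325
```

View pics/s25.png

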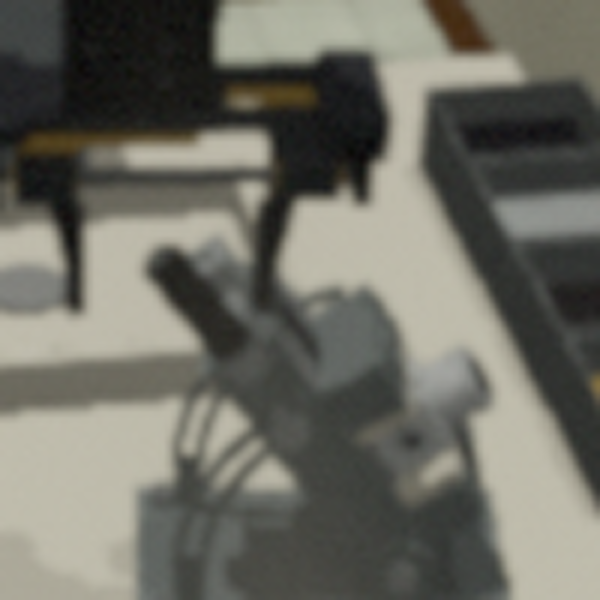

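Request:
send_rows --plan '[[0.08, [0, -0.005, 0], 0], [0.08, [0, -0.01, 0], 0], [0.08, [0, -0.013, 0.002], 0], [0.08, [0, -0.016, 0.004], 0], [0.08, [0, -0.016, 0.004], 0], [0.08, [0, -0.016, 0.004], 0]]'

```text
t: 25.22
position: [0.5583, 0.0956, 0.2104]
ee_rot: [[0.116, 0.993, 0.003], [0.993, -0.116, 0.0], [0.0, 0.003, -1.0]]
force: [1.9, 0.2, 4.3]
opening: 0.0801
```

Request:
send_rows --plan '[[0.08, [0, -0.003, 0.002], 0], [0.08, [0, -0.006, 0.004], 0], [0.08, [0, -0.006, 0.004], 0], [0.08, [0, -0.006, 0.004], 0]]'

```text
t: 25.55
position: [0.5556, 0.096, 0.2085]
ee_rot: [[0.117, 0.993, 0.011], [0.993, -0.117, 0.001], [0.002, 0.011, -1.0]]
force: [12.1, -1.0, 12.9]
opening: 0.0803
```

```bash
python3 snap.py side 300 100 100 100 6 pics/s26.png
```

```text
25.6 [0.5556 0.0959 0.2085] [0.1168 0.9932 0.0019] [11.6081 -1.2183 12.3289] [-0.3558 -3.2522 -0.0081] 0.0797861842029069
```

View pics/s26.png

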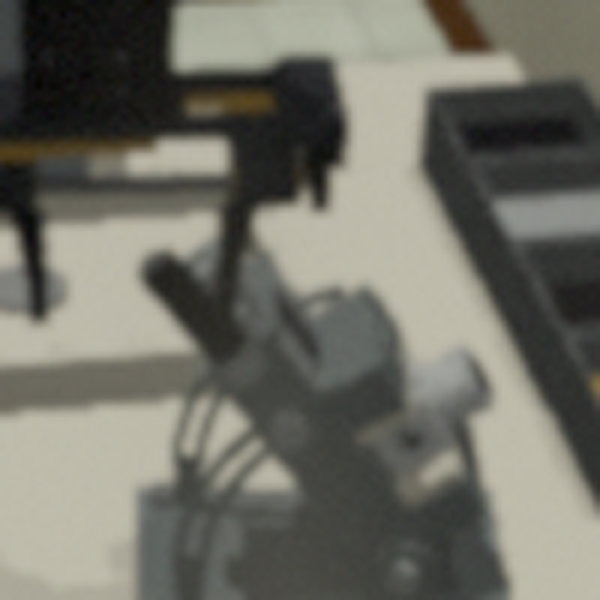

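Request:
send_rows --plan '[[0.08, [0, -0.003, 0.002], 0], [0.08, [0, -0.006, 0.004], 0], [0.08, [0, -0.006, 0.004], 0], [0.08, [0, -0.006, 0.004], 0]]'

```text
t: 25.93
position: [0.5531, 0.0964, 0.2069]
ee_rot: [[0.118, 0.993, 0.019], [0.993, -0.118, 0.001], [0.003, 0.019, -1.0]]
force: [22.1, -2.3, 18.4]
opening: 0.0803
```

Request:
send_rows --plan '[[0.08, [0, -0.003, 0.002], 0], [0.08, [0, -0.006, 0.004], 0], [0.08, [0, -0.006, 0.004], 0], [0.08, [0, -0.006, 0.004], 0]]'

```text
t: 26.27
position: [0.5494, 0.0969, 0.2044]
ee_rot: [[0.119, 0.993, 0.025], [0.993, -0.119, 0.002], [0.004, 0.024, -1.0]]
force: [26.7, -2.8, 22.5]
opening: 0.0805
```

```bash
python3 snap.py side 300 100 100 100 6 pics/s27.png
```

```text
26.3167 [0.5493 0.0969 0.2044] [0.1185 0.9929 0.0045] [27.2536 -3.0582 22.4475] [-0.813  -7.2314 -0.0571] 0.0808077784718444
```

View pics/s27.png

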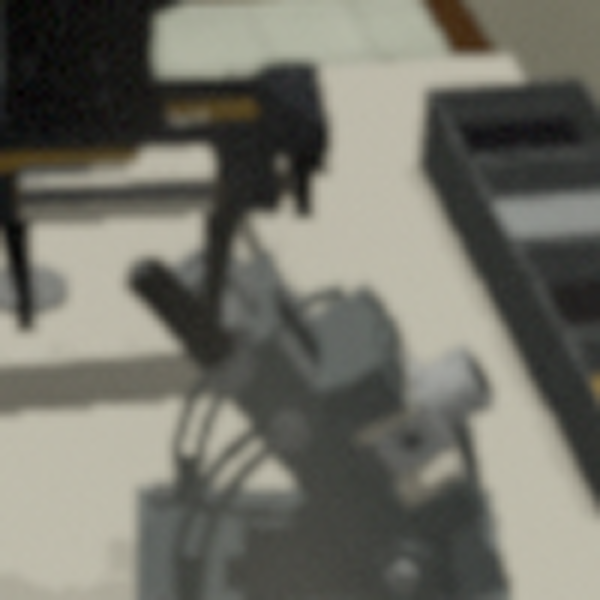

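Request:
send_rows --plan '[[0.08, [0, -0.003, 0.002], 0], [0.08, [0.0005, -0.006, 0.004], 0], [0.08, [0.0005, -0.006, 0.004], 0], [0.08, [0.0005, -0.006, 0.004], 0]]'

```text
t: 26.65
position: [0.5448, 0.098, 0.2012]
ee_rot: [[0.119, 0.993, 0.028], [0.993, -0.119, 0.002], [0.005, 0.028, -1.0]]
force: [30.2, -4.4, 25.6]
opening: 0.0805
```

Request:
send_rows --plan '[[0.08, [0, -0.003, 0.002], 0], [0.08, [0.001, -0.006, 0.004], 0], [0.08, [0.001, -0.006, 0.004], 0], [0.08, [0.001, -0.006, 0.004], 0]]'

```text
t: 26.98
position: [0.5395, 0.0997, 0.1974]
ee_rot: [[0.119, 0.992, 0.029], [0.993, -0.119, 0.002], [0.005, 0.028, -1.0]]
force: [32.1, -3.6, 24.6]
opening: 0.08
```

```bash
python3 snap.py side 300 100 100 100 6 pics/s28.png
```

```text
27.0333 [0.5394 0.0997 0.1973] [0.1189 0.9929 0.0053] [32.1806 -3.8819 23.6677] [-0.9468 -8.5336 -0.0462] 0.08047910055880174
```

View pics/s28.png

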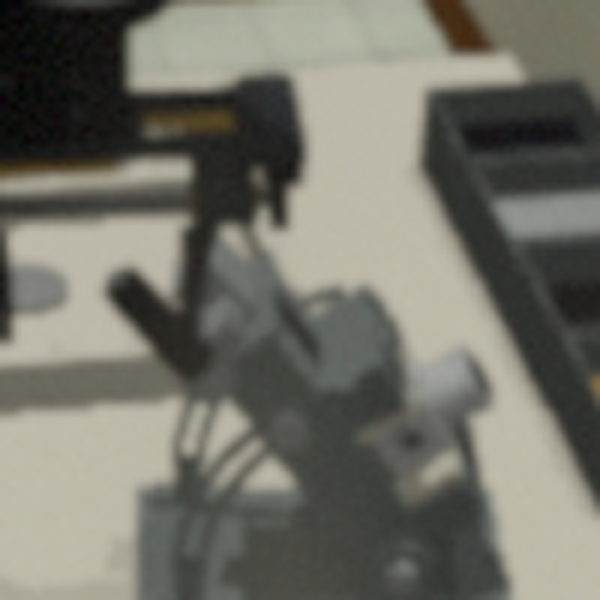

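Request:
send_rows --plan '[[0.08, [0.0007, -0.003, 0.002], 0], [0.08, [0.0015, -0.006, 0.004], 0], [0.08, [0.0015, -0.006, 0.004], 0], [0.08, [0.0015, -0.006, 0.004], 0]]'

```text
t: 27.37
position: [0.5301, 0.1024, 0.1908]
ee_rot: [[0.118, 0.993, 0.02], [0.993, -0.118, 0.002], [0.004, 0.02, -1.0]]
force: [22.5, -1.9, 14.8]
opening: 0.0802
```

Request:
send_rows --plan '[[0.08, [0.0007, -0.003, 0.002], 0], [0.08, [0.0015, -0.006, 0.004], 0], [0.08, [0.0015, -0.006, 0.004], 0], [0.08, [0.0015, -0.006, 0.004], 0]]'

```text
t: 27.7
position: [0.5163, 0.1048, 0.1815]
ee_rot: [[0.116, 0.993, 0.0], [0.993, -0.116, -0.0], [-0.0, 0.0, -1.0]]
force: [-0.0, 0.9, -0.6]
opening: 0.0802
```

```bash
python3 snap.py side 300 100 100 100 6 pics/s29.png
```

```text
27.75 [0.5156 0.1047 0.1809] [ 0.1155  0.9933 -0.0005] [-1.176  -0.3896  0.1527] [-0.0013 -0.0977  0.0745] 0.08013173343247776
```

View pics/s29.png

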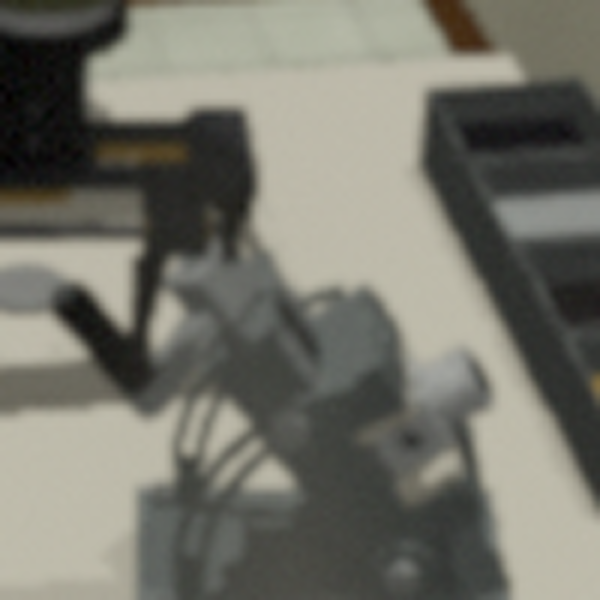

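```bash
cat > pj.py <<'E'
from h import *
S=np.array([.6188,.1548,.170]);U=np.array([-.986,.167,0]);N=np.array([.167,.986,0]);Z=np.array([0,0,1.])
e=.819*U-.574*Z;a=.574*U+.819*Z
c=camera_params("side")
def pr(X):
    q=c["attitude"].T@(X-c["eye"]);uv=(c["intrinsics"]@q/q[2])[:2];return (uv-[300,100])*6
def cr(x,y,z,p,off=0):
    r=np.radians(p);ex=np.cos(r)*e+np.sin(r)*N;ey=-np.sin(r)*e+np.cos(r)*N
    return pr(S+x*ex+y*ey+(z+off)*a)
E
python3 - <<'E'
from pj import *
for p in(285,290,295,300,305,310,320):
    print(p,cr(.068,0,.077,p).round(),cr(.068,0,.016,p).round(),"hubtop corners",[cr(x,y,.03,p).round().tolist() for x,y in((.015,.015),(.015,-.015),(-.015,-.015),(-.015,.015))])
E
python3 - <<'E'
import cv2
b=cv2.imread("pics/s29.png")[200:420,30:350]
cv2.imwrite("pics/zz29.png",cv2.normalize(cv2.resize(b,None,fx=2.5,fy=2.5,interpolation=cv2.INTER_CUBIC),None,0,300,cv2.NORM_MINMAX).clip(0,255))
E
```

```text
285 [117. 279.] [189. 369.] hubtop corners [[170.0, 291.0], [219.0, 270.0], [231.0, 233.0], [182.0, 253.0]]
290 [107. 283.] [179. 373.] hubtop corners [[169.0, 290.0], [216.0, 273.0], [232.0, 233.0], [185.0, 251.0]]
295 [ 98. 286.] [169. 376.] hubtop corners [[167.0, 289.0], [213.0, 275.0], [233.0, 234.0], [188.0, 248.0]]
300 [ 89. 289.] [160. 378.] hubtop corners [[166.0, 287.0], [211.0, 277.0], [235.0, 236.0], [191.0, 246.0]]
305 [ 80. 290.] [152. 379.] hubtop corners [[166.0, 286.0], [207.0, 280.0], [235.0, 237.0], [193.0, 244.0]]
310 [ 72. 291.] [144. 380.] hubtop corners [[165.0, 284.0], [204.0, 282.0], [236.0, 239.0], [196.0, 242.0]]
320 [ 59. 291.] [130. 379.] hubtop corners [[165.0, 280.0], [198.0, 285.0], [236.0, 242.0], [203.0, 238.0]]
```

View pics/zz29.png

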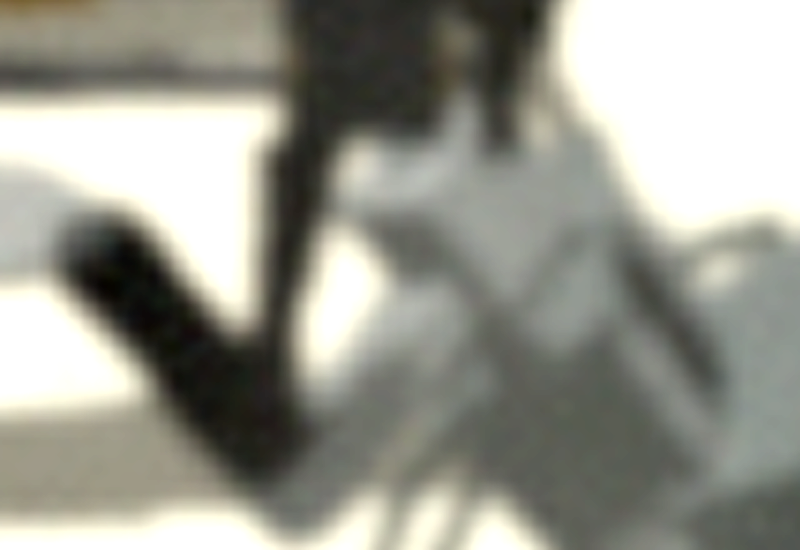

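Request:
send_rows --plan '[[0.08, [0, 0.008, 0], 0], [0.08, [0, 0.01, -0.02], 0], [0.08, [0, 0.01, -0.05], 0], [0.08, [0, 0.01, -0.09], 0], [0.08, [-0.03, 0.01, -0.12], 0], [0.08, [-0.07, 0.01, -0.12], 0], [0.08, [-0.11, 0.01, -0.12], 0], [0.08, [-0.15, 0.01, -0.12], 0], [0.08, [-0.15, 0.01, -0.12], 0]]'

```text
t: 28.5
position: [0.5078, -0.0546, 0.3003]
ee_rot: [[0.127, 0.992, -0.002], [0.992, -0.127, -0.003], [-0.003, -0.002, -1.0]]
force: [-0.1, -0.8, -0.2]
opening: 0.0799
```

```bash
bash two.sh 30; cp d.npy dtop30.npy; python3 - <<'E'
import cv2,numpy as np
f=lambda b:cv2.normalize(cv2.resize(b,(400,400),interpolation=cv2.INTER_CUBIC),None,0,300,cv2.NORM_MINMAX).clip(0,255)
s=cv2.imread("pics/s30.png")[180:500,20:340];t=cv2.imread("pics/t30.png")[150:470,150:470]
cv2.imwrite("pics/z30.png",np.hstack([f(s),f(t)]))
E
```

```text
28.55 [ 0.5082 -0.0503  0.3003] [ 0.1234  0.9924 -0.0013] [ 0.2407  1.7512 -0.3138] [ 0.0348 -0.0861  0.0197] 0.08006942463139474
28.6 [ 0.5086 -0.0473  0.3004] [ 0.1195  0.9928 -0.0001] [-0.0967  1.3783 -0.4932] [ 0.0625 -0.0575  0.0454] 0.0798658145615589
```

View pics/z30.png

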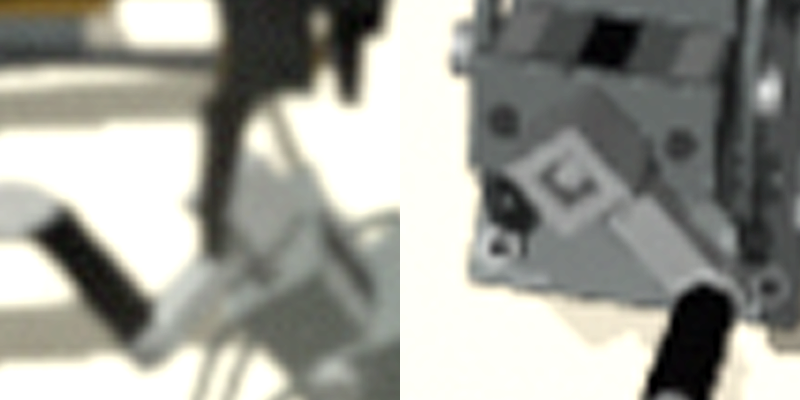

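```bash
python3 - <<'E'
from pj import *
np.set_printoptions(precision=1,suppress=True,linewidth=160)
p,D=capture("top")
B=np.c_[U,N,Z]
import cv2
cv2.imwrite("pics/t31full.png",p[:,:,::-1])
rows=[]
for v in range(158,200):
    for u in range(240,285):
        d=1000*(at("top",u,v,D[v,u])-S);rows.append([u,v,d@e,d@N,d@a])
Q=np.array(rows).reshape(42,45,5)*1; Q[:,:,2:]*=1
ax=Q[:,:,4].round().astype(int)
for i in range(2,36): print(158+i,ax[i,5:40])
np.save("Q.npy",Q)
E
```

```text
160 [-41 -41 -15 -19 -19 -19 -19 -18 -23 -27 -25 -24 -26 -24 -30 -25 -28 -29 -28 -26 -31 -30 -36 -36 -37 -35 -35 -38 -38 -36 -38 -40 -42 -41 -47]
161 [ -8  -7  -9 -12 -13 -15 -14 -13 -17 -19 -18 -17 -20 -20 -22 -23 -23 -25 -25 -25 -27 -30 -26 -30 -31 -30 -30 -32 -32 -31 -32 -34 -33 -39 -43]
162 [ -5  -3  -6  -3  -5  -5  -7  -8 -12  -7 -14 836 -15 -17 -17 -13 -17 -19 -17 -21 -20 -21 -23 -25 -26 -25 -24 -23 -27 -29 -26 -28 -30 -32 -45]
163 [ -6  -7  -3  -5   2  -5  -4  -2  -3  -5  -4  -3  -6  -5  -7  -8  -7 -13 -12 -13 -14 -18 -19 -18 -19 -20 -20 -21 -18 -20 -20 -26 -23 -29 -45]
164 [ -3  -3  -2  -4  -4  -2  -5  -5  -4  -4  -4  -1  -2  -2  -4  -3  -5  -4  -4  -5  -6  -7  -8 -10 -12 -14 -15 -16 -13 -17 -19 -17 -19 -28 -46]
165 [ -5  -6  -6  -3  -4  -2  -3  -2  -5  -4  -5  -1  -5  -6  -4  -3  -2   0  -3  -5  -4  -5  -3  -3  -4  -4  -6  -5  -6  -9 -10 -13 -18 -26 -49]
166 [ -5  -6  -4  -4  -5  -3  -3  -3  -5  -2  -3  -4  -2  -4  -4   8   0  -3  -3  -4  -3  -2  -4  -3  -2  -1  -4  -5  -5  -3  -5  -4  -4 -31 -49]
167 [ -3  -5  -4  -4  -5  -4  -3  -5  -3  -6  -7  -3  -4   3   6  10   5   4  
[... 3991 characters left out ...]
06 -102 -105 -107 -108 -107 -108 -108 -106 -107 -108 -110 -108 -111 -110 -110 -109 -112 -112   14   15   13   12   13   14   11   13
   13   12   12    7]
191 [-107 -101 -104 -101 -105 -106 -105 -106 -109 -106 -107 -110 -109 -109 -108 -108 -106 -109 -105 -108 -109 -110 -106 -108   16   16   14   14   12   13   14
   14   15   15   14]
192 [-113 -109 -109 -104 -101 -102 -101 -103 -104 -103 -105 -103 -100 -104 -107 -106 -105 -107 -105 -105 -108 -108 -109 -107 -108   12   13   13   13   16   19
   16   12   15   16]
193 [-107 -109 -113 -111 -108 -111 -109 -110 -105 -103 -105 -104 -104 -104 -102 -103 -105 -103 -103 -106 -107 -105 -103 -107 -106 -107   13   11   20   20   23
   22   21   19   16]
```

```bash
python3 - <<'E'
import cv2,numpy as np
from h import *
p,D=capture("side");cv2.imwrite("pics/side32.png",p[:,:,::-1])
f=lambda im:cv2.resize(im[140:200,340:400],(400,400),interpolation=cv2.INTER_CUBIC)
a=cv2.imread("pics/side0.png");b=p[:,:,::-1]
cv2.imwrite("pics/z32.png",np.hstack([f(a),f(b)]))
a=cv2.imread("pics/top0.png");b=cv2.imread("pics/t31full.png")
f=lambda im:cv2.resize(im[120:180,240:300],(400,400),interpolation=cv2.INTER_CUBIC)
c=np.hstack([f(a),f(b)]);cv2.imwrite("pics/z33.png",cv2.normalize(c,None,0,330,cv2.NORM_MINMAX).clip(0,255))
E
```

```text
(no output)
```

View pics/z32.png

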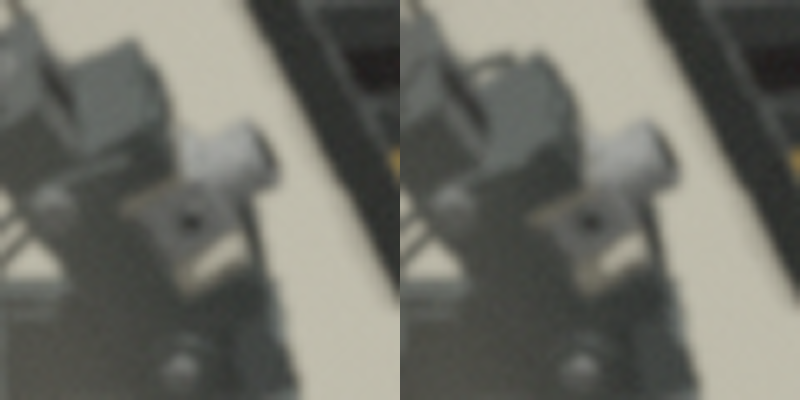

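View pics/z33.png

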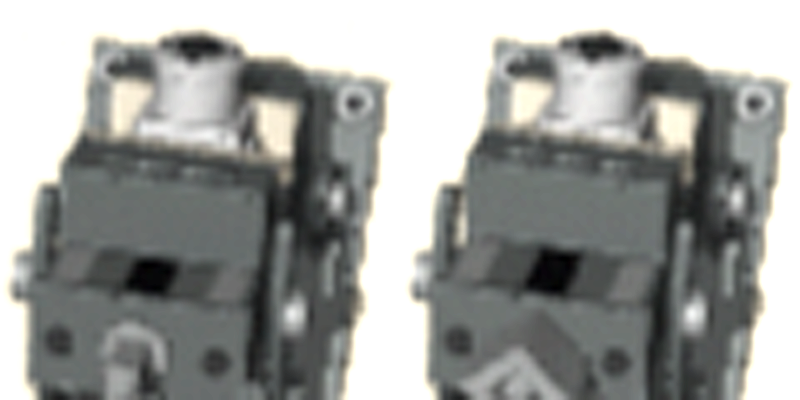

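```bash
python3 - <<'E'
import cv2,numpy as np
from h import *
acc=0
ims=[]
for i in range(4):
    p,D=capture("top");ims.append(p.astype(float))
p=np.mean(ims,0)[:,:,::-1].astype(np.float32)
c=p[166:192,240:280]
c=cv2.resize(c,None,fx=18,fy=18,interpolation=cv2.INTER_CUBIC)
cv2.imwrite("pics/z34.png",cv2.normalize(c,None,0,330,cv2.NORM_MINMAX).clip(0,255))
print(get_obs()["t"])
E
```

```text
28.9[ WARN:0@4.679] global loadsave.cpp:1063 imwrite_ Unsupported depth image for selected encoder is fallbacked to CV_8U.
```

View pics/z34.png

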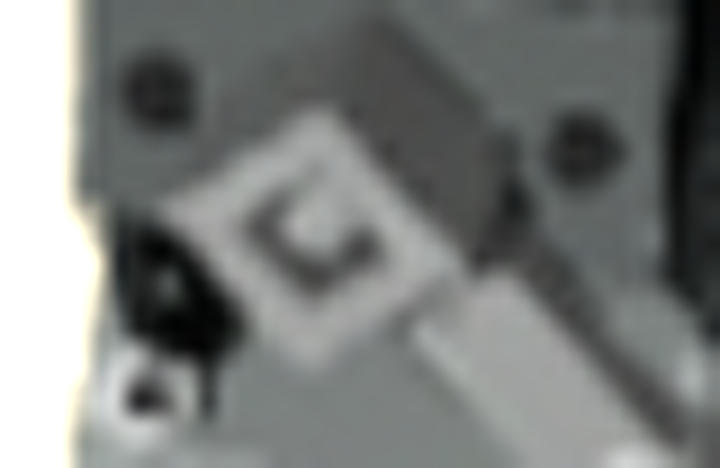

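```bash
python3 - <<'E'
import numpy as np
Q=np.load("Q.npy").reshape(-1,5)
m=(Q[:,4]>11.5)&(Q[:,4]<17)&(Q[:,1]>=181)
# arm top: hypot between 15 and 55
r=np.hypot(Q[:,2],Q[:,3]);m&=(r>22)&(r<56)&(Q[:,3]<0)
q=Q[m][:,2:4];print(len(q),q.mean(0),np.degrees(np.arctan2(*q.mean(0)[::-1])))
h=(Q[:,4]>28.5)&(Q[:,4]<36)&(r<25);q=Q[h][:,2:4]
import cv2
print(cv2.minAreaRect(q.astype(np.float32)))
E
```

```text
85 [ 27.88863643 -26.80161113] -43.86133698401734
((-1.2020177841186523, 0.4338874816894531), (31.42535972595215, 30.690807342529297), 44.952545166015625)
```

Request:
send_rows --plan '[[0.06, [0, 0, 0], -1.524], [0.06, [0.02, 0, 0], -1.524], [0.06, [0.04, 0.003, 0], -1.524], [0.06, [0.06, 0.004, 0], -1.524], [0.06, [0.08, 0.005, 0], -1.524], [0.06, [0.1, 0.006, 0], -1.524], [0.06, [0.12, 0.007, 0], -1.524], [0.06, [0.14, 0.008, 0], -1.524], [0.06, [0.155, 0.009, 0], -1.524], [0.06, [0.165, 0.01, 0], -1.524], [0.06, [0.1687, 0.01, 0], -1.524], [0.06, [0.1687, 0.01, 0], -1.524]]'

```text
t: 29.9
position: [0.538, 0.1234, 0.3011]
ee_rot: [[-0.984, 0.176, -0.0], [0.176, 0.984, 0.001], [0.0, 0.001, -1.0]]
force: [-0.2, -0.8, -0.0]
opening: 0.06
```

Request:
send_rows --plan '[[0.06, [0, 0, 0], -0.03], [0.06, [0, 0, 0.0], -0.03]]'

```text
t: 30.07
position: [0.5382, 0.1219, 0.3011]
ee_rot: [[-0.988, 0.153, -0.0], [0.153, 0.988, 0.0], [0.0, 0.0, -1.0]]
force: [0.3, 0.1, 0.6]
opening: 0.0603
```

Request:
send_rows --plan '[[0.06, [0, -0.002, 0.03], 0.014], [0.06, [0, -0.002, 0.06], 0.014], [0.06, [0, -0.002, 0.09], 0.014], [0.06, [0, -0.002, 0.115], 0.014], [0.06, [0, -0.002, 0.1265], 0.014], [0.06, [0, -0.002, 0.1265], 0.014], [0.06, [0, -0.002, 0.1265], 0.014]]'

```text
t: 30.65
position: [0.5382, 0.1194, 0.1754]
ee_rot: [[-0.985, 0.17, 0.0], [0.17, 0.985, 0.0], [-0.0, 0.0, -1.0]]
force: [0.6, -0.1, 0.9]
opening: 0.06
```

```bash
python3 snap.py side 300 100 100 100 6 pics/s35.png
```

```text
30.7 [0.5387 0.1196 0.1762] [-0.9854  0.1702 -0.0016] [0.7185 0.3228 0.8637] [ 0.0394 -0.1613  0.0017] 0.05990384716034941
```

View pics/s35.png

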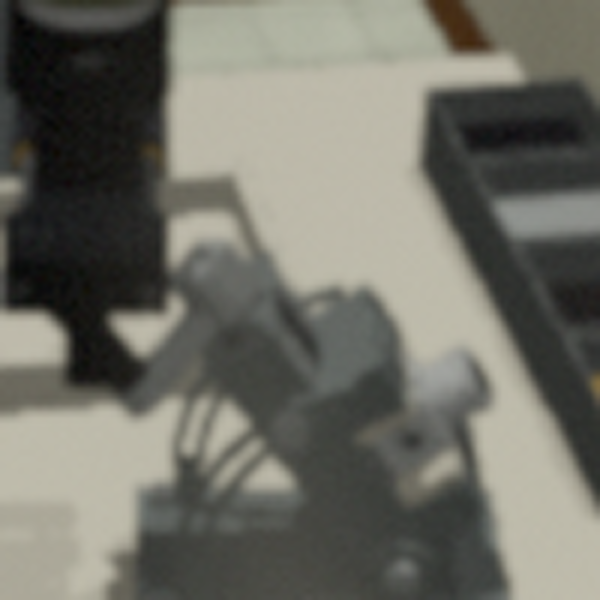

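Request:
send_rows --plan '[[0.0, [0, 0, 0], 0], [0.0, [0, 0, 0], 0], [0.0, [0, 0, 0], 0], [0.0, [0, 0, 0], 0], [0.0, [0, 0, 0], 0], [0.0, [0, 0, 0], 0], [0.0, [0, 0, 0], 0], [0.0, [0, 0, 0], 0]]'

```text
t: 31.37
position: [0.5384, 0.12, 0.1749]
ee_rot: [[-0.986, 0.169, 0.001], [0.169, 0.986, 0.001], [-0.001, 0.001, -1.0]]
force: [2.9, 2.8, -1.5]
opening: 0.0213
```

```bash
python3 tf.py 315; python3 -c "
from h import *
o=get_obs();print(o['force'],o['opening'],o['position'])"
```

```text
resist -0.6674935031128784 radial -4.0047260896214345 axial -0.8577139803809068 | grasp: rad 66.70529896078624 ang -45.885044106241395 ax 61.50555738921016
[ 2.94806113  2.84467487 -1.54097143] 0.021293956950602 [0.53840295 0.1199887  0.17487139]
```

Request:
send_rows --plan '[[0.0, [0.0033, 0.0044, 0.0023], 0], [0.0, [0.0062, 0.0091, 0.0044], 0], [0.0, [0.0089, 0.0141, 0.0062], 0], [0.0, [0.0089, 0.0141, 0.0062], 0], [0.0, [0.0089, 0.0141, 0.0062], 0]]'

```text
t: 31.78
position: [0.5314, 0.1354, 0.1682]
ee_rot: [[-0.986, 0.169, 0.0], [0.169, 0.986, 0.0], [-0.0, 0.0, -1.0]]
force: [4.7, 2.7, -1.3]
opening: 0.021
```

```bash
python3 tf.py 330
```

```text
resist -1.0081347236935776 radial -5.136325274807726 axial -1.703983412356656 | grasp: rad 67.34201699952692 ang -30.22592300052861 ax 61.39694057304354
```

Request:
send_rows --plan '[[0.0, [0.0021, 0.0053, 0.0014], 0], [0.0, [0.0041, 0.0107, 0.0029], 0], [0.0, [0.0056, 0.0164, 0.0039], 0]]'

```text
t: 32.03
position: [0.529, 0.1512, 0.1643]
ee_rot: [[-0.985, 0.171, 0.0], [0.171, 0.985, -0.002], [-0.001, -0.002, -1.0]]
force: [3.8, -4.6, 0.9]
opening: 0.0214
```

```bash
python3 tf.py 342; bash two.sh 36
```

```text
resist 5.421813077102597 radial -4.0481015126275315 axial -0.09434804434864041 | grasp: rad 67.24132301020916 ang -16.331067347602076 ax 61.09825404029461
32.0833 [0.5288 0.1522 0.1642] [-0.9855  0.1698 -0.0008] [ 4.8623 -3.3028 -0.0563] [-0.9921 -1.2377 -0.1277] 0.0213160439880556
32.1333 [0.5289 0.1517 0.1643] [-0.9855  0.1698 -0.0007] [ 5.8335 -3.6269  0.3131] [-0.6689 -1.0634 -0.1001] 0.021056136546843914
```

View pics/st36.png

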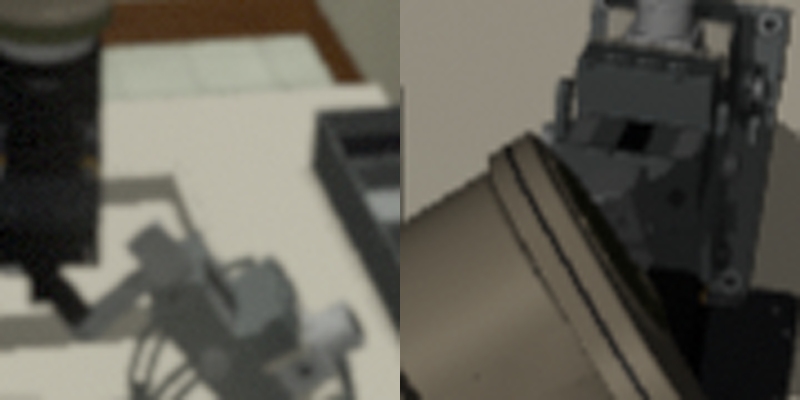

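Request:
send_rows --plan '[[0.0, [0.0009, 0.0058, 0.0006], 0], [0.0, [0.0016, 0.0117, 0.0011], 0], [0.0, [0.0019, 0.0176, 0.0013], 0]]'

```text
t: 32.38
position: [0.5291, 0.1631, 0.1621]
ee_rot: [[-0.985, 0.175, -0.004], [0.175, 0.985, -0.011], [0.002, -0.011, -1.0]]
force: [-6.9, -27.7, 7.5]
opening: 0.0213
```

```bash
python3 tf.py 357
```

```text
resist 28.772882118862913 radial -2.294263524705481 axial 8.78406732498924 | grasp: rad 67.98886021522061 ang -6.495446552176534 ax 60.12353785737175
```

Request:
send_rows --plan '[[0.0, [0, -0.004, 0], 0], [0.0, [0, -0.007, 0], 0], [0.0, [0, -0.007, 0], 0]]'

```text
t: 32.63
position: [0.5287, 0.1603, 0.1629]
ee_rot: [[-0.985, 0.172, -0.001], [0.172, 0.985, -0.003], [0.0, -0.003, -1.0]]
force: [4.0, -5.9, 1.1]
opening: 0.0214
```

```bash
python3 tf.py 352; python3 hub.py
```

```text
resist 5.917184296766529 radial -5.160398354767123 axial -0.14774071758752916 | grasp: rad 67.57516511966492 ang -8.625908735639996 ax 60.90802269588945
TCP rel [ 89.657 -10.071  -7.127] [ 2.608 -6.008  1.301] [-1.534 -0.639 -0.14 ]
axial hist (array([ 0,  0,  1, 68, 91,  9, 19, 16, 51, 19, 24, 33, 82, 24,  0,  0,  0,  0,  0,  0,  0,  0,  0]), array([-20, -16, -12,  -8,  -4,   0,   4,   8,  12,  16,  20,  24,  28,  32,  36,  40,  44,  48,  52,  56,  60,  64,  68,  72]))
n 138 slope u deg -35.42737917855581 slope y -0.36326552903657444 axial med 30.13912296993666 perp range [-17.932  13.26 ] y [-15.601  16.311]
```

Request:
send_rows --plan '[[0.0, [0, -0.004, 0], 0], [0.0, [0, -0.008, 0], 0], [0.0, [0, -0.008, 0], 0]]'

```text
t: 32.93
position: [0.5286, 0.1538, 0.1636]
ee_rot: [[-0.985, 0.171, 0.003], [0.171, 0.985, -0.001], [-0.003, -0.0, -1.0]]
force: [7.5, -1.5, -0.0]
opening: 0.0214
```

```bash
python3 tf.py 348
```

```text
resist 1.745596493695695 radial -7.297446091211349 axial -2.652629101421549 | grasp: rad 67.4011817696792 ang -14.06098612059283 ax 61.19925963667613
```

Request:
send_rows --plan '[[0.0, [0, 0.004, 0], 0], [0.0, [0, 0.008, 0], 0], [0.0, [0, 0.008, 0], 0]]'

```text
t: 33.18
position: [0.5288, 0.1589, 0.1627]
ee_rot: [[-0.985, 0.173, -0.001], [0.173, 0.985, -0.006], [0.0, -0.007, -1.0]]
force: [0.2, -13.0, 4.7]
opening: 0.0211
```

```bash
python3 tf.py 350
```

```text
resist 13.617740033340347 radial -3.6161927093697614 axial 4.208279323304957 | grasp: rad 67.70703906748317 ang -9.89594023339233 ax 60.594758129437736
```

Request:
send_rows --plan '[[0.0, [0, 0.004, 0], 0], [0.0, [0, 0.008, 0], 0], [0.0, [0, 0.008, 0], 0]]'

```text
t: 33.43
position: [0.5291, 0.1639, 0.1619]
ee_rot: [[-0.985, 0.175, -0.005], [0.175, 0.984, -0.011], [0.003, -0.012, -1.0]]
force: [-6.0, -20.8, 7.3]
opening: 0.0214
```

```bash
python3 tf.py 353
```

```text
resist 21.882587845772846 radial -0.7774910445494632 axial 8.902504825011091 | grasp: rad 68.0725281847387 ang -5.8001950163636815 ax 60.0516108963339
```

Request:
send_rows --plan '[[0.0, [0, 0.002, 0], 0], [0.0, [0, 0.004, 0], 0], [0.0, [0, 0.004, 0], 0], [0.0, [0, 0.004, 0], 0], [0.0, [0, 0.004, 0], 0]]'

```text
t: 33.85
position: [0.5293, 0.1658, 0.1616]
ee_rot: [[-0.984, 0.177, -0.007], [0.177, 0.984, -0.013], [0.004, -0.014, -1.0]]
force: [-6.9, -27.3, 8.4]
opening: 0.0215
```

```bash
python3 tf.py 356; bash z.sh 37
```

```text
resist 28.427934996943673 radial -2.2640515275931423 axial 9.51763892017979 | grasp: rad 68.35118414591713 ang -4.317719664834676 ax 59.739693981282
33.9 [0.5293 0.1657 0.1615] [-0.9843  0.1767  0.0043] [ -8.1191 -26.7558   8.6478] [-6.3305  1.6328 -0.4411] 0.021210109519245814
33.95 [0.5293 0.1658 0.1615] [-0.9843  0.1767  0.0043] [ -7.7324 -26.3693   8.5417] [-6.357   1.6946 -0.422 ] 0.021407697061964964
```

View pics/z37.png

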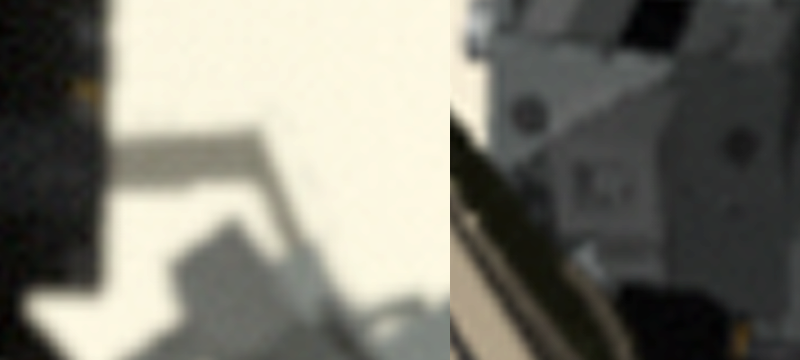

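```bash
python3 - <<'E'
import cv2,numpy as np
from h import *
now=np.mean([capture("side")[0][:,:,::-1].astype(float) for _ in range(3)],0)
np.save("now.npy",now)
F={0:cv2.imread("pics/side0.png").astype(float)}
def un(fn,x,y,k,w):
    im=cv2.imread(fn).astype(float);s=cv2.resize(im,(w,int(round(im.shape[0]/k))),interpolation=cv2.INTER_AREA)
    full=np.zeros((400,640,3));full[y:y+s.shape[0],x:x+w]=s;return full
for nm,a in {"s18":(270,80,4.5,130),"s19":(270,80,4.5,130),"s21":(300,100,6,100),"s22":(300,100,6,100),"s24":(300,100,6,100),"s25":(300,100,6,100),"s28":(300,100,6,100),"s29":(300,100,6,100),"s35":(300,100,6,100)}.items(): F[nm]=un(f"pics/{nm}.png",*a)
F["side32"]=cv2.imread("pics/side32.png").astype(float);F["now"]=now
ref=now
g=lambda im:cv2.GaussianBlur(im.mean(2).astype(np.float32),(0,0),0.7)
x0,y0,w,h=350,138,20,18   # jaw top/back corner against bench
def bestshift(im,box):
    x0,y0,w,h=box
    t=g(ref)[y0:y0+h,x0:x0+w]; S=g(im)[y0-6:y0+h+6,x0-6:x0+w+6]
    K=8
    t2=cv2.resize(t,None,fx=K,fy=K,interpolation=cv2.INTER_CUBIC);S2=cv2.resize(S,None,fx=K,fy=K,interpolation=cv2.INTER_CUBIC)
    r=cv2.matchTemplate(S2,t2,cv2.TM_CCOEFF_NORMED);_,v,_,l=cv2.minMaxLoc(r);return (l[0]/K-6,l[1]/K-6,round(v,3))
for k,im in F.items(): print(k,bestshift(im,(352,142,16,18)),"body",bestshift(im,(362,165,18,20)))
# expected per mm
from pj import *
P=S+(-.06)*a+.02*(-e);d=(pr(P-.001*a)-pr(P))/6;print("px per mm jaw",d)
E
```

```text
0 (-1.0, -1.0, 0.978) body (-0.125, 0.0, 0.975)
s18 (-1.0, -0.75, 0.972) body (-0.125, -0.125, 0.976)
s19 (-0.625, -0.5, 0.989) body (0.0, -0.125, 0.989)
s21 (0.0, 0.25, 0.982) body (0.0, 0.0, 0.997)
s22 (0.0, 0.0, 1.0) body (0.0, 0.0, 0.999)
s24 (0.0, 0.0, 0.993) body (0.0, 0.0, 0.999)
s25 (0.0, 0.0, 1.0) body (0.0, 0.0, 0.999)
s28 (0.0, 0.0, 1.0) body (0.0, 0.0, 0.999)
s29 (0.0, 0.0, 1.0) body (0.0, 0.0, 0.999)
s35 (0.0, 0.0, 1.0) body (0.0, 0.0, 0.999)
side32 (0.0, 0.0, 1.0) body (0.0, 0.0, 0.999)
now (0.0, 0.0, 1.0) body (0.0, 0.0, 0.999)
px per mm jaw [0.17156657 0.22647706]
```

```bash
python3 - <<'E'
import cv2,numpy as np
def crop(fn,x,y,k,w):
    im=cv2.imread(fn);s=cv2.resize(im,(w,w),interpolation=cv2.INTER_AREA).mean(2).astype(np.float32)
    return s[142-y:164-y,350-x:372-x]
now=np.load("now.npy").mean(2).astype(np.float32)[142:164,350:372]
J={n:crop(f"pics/{n}.png",300,100,6,100) for n in("s21","s22","s24","s25","s26","s27","s28","s29","s35")}
J["s19"]=crop("pics/s19.png",270,80,4.5,130)
J["side32"]=cv2.imread("pics/side32.png").mean(2).astype(np.float32)[142:164,350:372]
for n,im in J.items():
    W=np.eye(2,3,dtype=np.float32)
    c,W=cv2.findTransformECC(now,im,W,cv2.MOTION_TRANSLATION,(3,200,1e-7),None,3)
    print(n,round(c,4),W[:,2])
E
```

```text
s21 0.9701 [-0.012657   0.4543044]
s22 0.9981 [-0.07670522 -0.05378676]
s24 0.9773 [0.03621385 0.407914  ]
s25 0.9984 [-0.07869478 -0.05102971]
s26 0.9988 [-0.01895261 -0.05155559]
s27 0.9987 [-0.01654048 -0.03156498]
s28 0.9989 [-0.02734878 -0.03893937]
s29 0.9988 [-0.01580128 -0.02874157]
s35 0.9988 [-0.05347275 -0.05891352]
s19 0.9907 [-0.66537815 -0.57201165]
side32 0.9988 [-0.02396214 -0.04765536]
```

Request:
send_rows --plan '[[0.0, [0, -0.004, 0], 0], [0.0, [0, -0.007, 0], 0], [0.0, [0, -0.007, 0], 0], [0.045, [0, -0.007, 0], 0], [0.045, [0, -0.007, 0], 0], [0.045, [0, -0.007, 0], 0], [0.045, [0, -0.007, 0], 0], [0.045, [0, -0.007, 0], 0]]'

```text
t: 34.77
position: [0.5291, 0.1681, 0.163]
ee_rot: [[-0.986, 0.169, -0.001], [0.169, 0.986, 0.0], [0.001, 0.0, -1.0]]
force: [0.9, -0.1, 1.1]
opening: 0.0424
```

Request:
send_rows --plan '[[0.045, [0, 0, -0.02], 0], [0.045, [0, 0, -0.05], 0], [0.045, [0, 0, -0.08], 0], [0.045, [0, 0, -0.11], 0], [0.045, [0, -0.03, -0.13], 0], [0.045, [0, -0.07, -0.13], 0], [0.045, [0, -0.11, -0.13], 0], [0.045, [0, -0.15, -0.13], 0], [0.045, [0, -0.19, -0.13], 0], [0.045, [0, -0.23, -0.13], 0], [0.045, [0, -0.26, -0.13], 0], [0.045, [0, -0.26, -0.13], 0]]'

```text
t: 35.77
position: [0.4841, -0.0954, 0.2929]
ee_rot: [[-0.984, 0.178, -0.001], [0.178, 0.984, -0.002], [0.001, -0.002, -1.0]]
force: [0.1, 0.3, 0.6]
opening: 0.045
```

```bash
python3 hub.py; bash two.sh 40; python3 - <<'E'
import cv2,numpy as np
f=lambda b:cv2.normalize(cv2.resize(b,(400,400),interpolation=cv2.INTER_CUBIC),None,0,300,cv2.NORM_MINMAX).clip(0,255)
s=cv2.imread("pics/s40.png")[180:540,20:380];t=cv2.imread("pics/t40.png")[100:460,150:510]
cv2.imwrite("pics/z40.png",np.hstack([f(s),f(t)]))
E
```

```text
TCP rel [  88.003 -270.517  122.914] [ 0.069  0.531 -0.032] [ 0.153 -0.158 -0.004]
axial hist (array([  0,   0,   1,  73, 104,  10,  20,  18,  56,  17,  23,  31,  85,  32,   0,   0,   0,   0,   0,   0,   0,   0,   0]), array([-20, -16, -12,  -8,  -4,   0,   4,   8,  12,  16,  20,  24,  28,  32,  36,  40,  44,  48,  52,  56,  60,  64,  68,  72]))
n 145 slope u deg -33.12574830266338 slope y -0.039472055831860274 axial med 30.373472058214837 perp range [-17.888  12.721] y [-15.58   16.057]
35.8667 [ 0.4853 -0.0892  0.2932] [-0.9851  0.1718  0.0002] [ 0.2991  1.6032 -0.1996] [ 0.1315 -0.1142  0.0038] 0.04500405874835449
35.9167 [ 0.4856 -0.0878  0.2933] [-0.9856  0.1693 -0.    ] [0.3883 0.2401 0.2113] [ 0.1375 -0.1239  0.0305] 0.04491437582864599
```

View pics/z40.png

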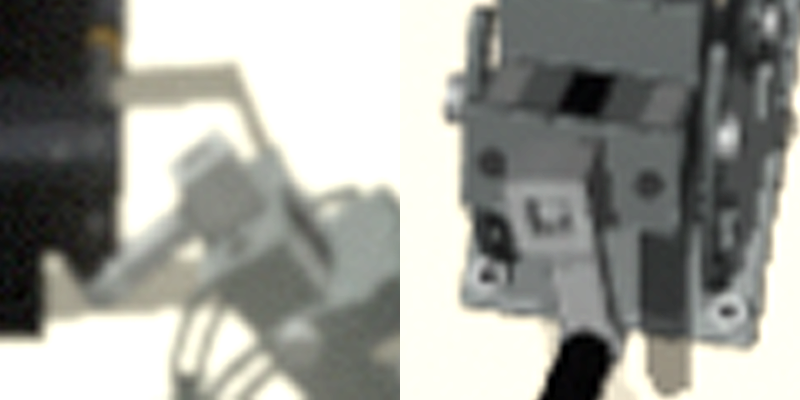

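Request:
send_rows --plan '[[0.045, [0, 0, 0], 0], [0.045, [0, 0, 0], 0], [0.045, [0, 0, 0], 0]]'

```text
t: 36.17
position: [0.4857, -0.0876, 0.2933]
ee_rot: [[-0.986, 0.168, 0.0], [0.168, 0.986, 0.0], [-0.0, 0.0, -1.0]]
force: [0.2, 0.2, -0.2]
opening: 0.0448
```

```bash
python3 - <<'E'
import cv2,numpy as np
from h import *
ref=np.load("now.npy").mean(2).astype(np.float32)
p,_=capture("side");im=p.mean(2).astype(np.float32)
s0=cv2.imread("pics/side0.png").mean(2).astype(np.float32)
for nm,r,(x,y,w,h) in(("jaw vs gripped",ref,(350,142,22,22)),("body vs start",s0,(362,165,20,22)),("body vs gripped",ref,(362,165,20,22))):
    W=np.eye(2,3,dtype=np.float32);c,W=cv2.findTransformECC(r[y:y+h,x:x+w],im[y:y+h,x:x+w],W,cv2.MOTION_TRANSLATION,(3,200,1e-7),None,3);print(nm,round(c,4),W[:,2])
t,_=capture("top");a=cv2.imread("pics/top0.png").astype(int)
cv2.imwrite("pics/end.png",t[:,:,::-1]);o=get_obs();print(o["t"],o["force"],o["joint_vel"].round(3))
E
python3 hub.py
```

```text
jaw vs gripped 0.9988 [-0.03608321 -0.03714662]
body vs start 0.985 [0.02692835 0.07742777]
body vs gripped 0.9999 [-0.00515516  0.00678935]
36.2667 [0.18651855 0.61636373 0.08242699] [ 0.006 -0.     0.004  0.     0.001  0.     0.001]
TCP rel [  90.285 -261.918  123.235] [-0.143 -0.661  0.243] [ 0.093 -0.121  0.032]
axial hist (array([ 0,  0,  0, 85, 91, 11, 19, 20, 57, 19, 15, 35, 84, 29,  0,  0,  0,  0,  0,  0,  0,  0,  0]), array([-20, -16, -12,  -8,  -4,   0,   4,   8,  12,  16,  20,  24,  28,  32,  36,  40,  44,  48,  52,  56,  60,  64,  68,  72]))
n 145 slope u deg -33.50183006813289 slope y -0.25503799734808585 axial med 30.449296255582034 perp range [-17.737  12.594] y [-15.06   16.424]
```

View pics/end.png

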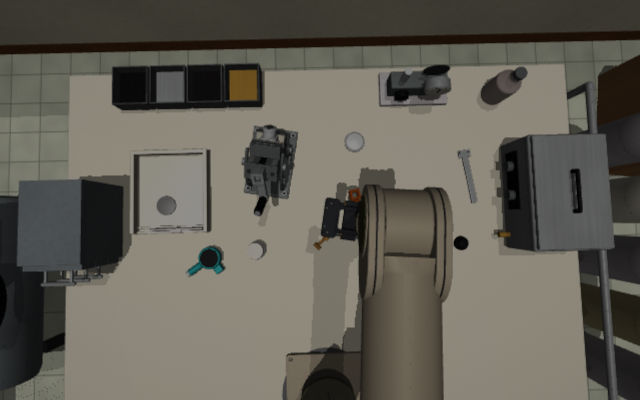

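```bash
python3 -c "
from bench import *
print(close_job())"
```

```text
the job is handed in; nothing more can be done
None
```

I fitted the steel crank on the screw, wound it to what I judge is hard up, let go and handed the job in at about 36 s. I could not measure the grip force on the first-stage body, so the over-40 N requirement is inferred, not confirmed.

**What I did:** I picked the crank up by its handle and tilted it about 35° against the screw's nose. I slid it down to the collar and wound it clockwise about 1.7 turns, until the load on the handle rose to about 30 N.

**Last checks:**
- **Crank:** the hub's top face is about 30.4 mm above the seat, so its underside is on the collar. It leans 33–35°, in line with the screw.
- **First-stage body:** it has not shifted in the side image (under 0.1 pixel since the start).
- **Upper jaw:** it has stayed in place since the load rose, to within about 0.1 pixel (roughly 0.3 mm).
- **Robot and bench:** the robot touches nothing, and the other things look unmoved.

**What disagreed:** at about 1.73 turns the handle gave in my grip, so I pushed it with one finger instead. At roughly 40 N it went past the stop, and then turned almost freely. A quarter turn further on the load rose again, to about 28 N.

The jaw had not moved, so I take this as the hub jumping one position on a screw that was already hard up. A crank resting with no load halfway, about 50° past the stop, does not fit that reading well. The second tightening was done with the crank gripped, and it was seated at the collar afterwards.

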